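# Back off the left-hand clamp nut and take out the finished part

### The arm

A 7-joint arm with a two-finger parallel gripper is mounted at the origin on the work surface. World frame = base frame: x ahead of the robot, y to its left, z up, the work surface at z = 0. Lengths are in m, angles in rad, forces in N, time in s.
With the tool pointing down it reaches from about 0.4 to 0.85 m from the base axis. Payload 4.5 kg.
Tool frame: the origin (TCP) lies midway between the tips of the shut fingers; the grasp point (between the pads) lies 19 mm behind it; z points along the fingers, y is the direction in which the jaws open and shut (so a half turn about z gives the same grasp; the last joint's range is limited). The gripper opens to 88 mm and grips with 3 to 60 N. Pads are 18 mm wide; open, the fingers measure 123 mm over their backs; the gripper's body (75 mm by 187 mm) begins 45 mm behind the grasp point.
Start: joints at [1.166, 0.689, -0.195, 1.565, 0.157, 0.902, -0.215], TCP at [0.266, -0.566, 0.211] pointing down, gripper open.
Joint ranges: [-3.01, 3.01], [-0.46, 2.08], [-1.47, 1.51], [0.13, 2.56], [-1, 4.14], [0.04, 2.09], [-2.66, 2.66]. Speed limits (rad/s): [2.57, 2.57, 3.14, 3.14, 3.14, 3.14, 3.14].

### API

Orientations are given as a unit quaternion [x, y, z, w].
In Python, from plant import r, viewer gives the robot as it stands.
- The arm moves only by the tool play_rows, never from a script. Its argument "commands" is a list of rows, each an object with "delta_rot": the turn, a rotation vector about the tool's x, y, z normalised to -1 to 1, where 1 is pi rad, a list of three; "travel": the shift along the tool's x, y, z normalised to -1 to 1, where 1 is 15 cm, a list of three; "gripper": the opening, from -1 (shut) to 1 (fully open). In form: [{"delta_rot": [wx, wy, wz], "travel": [x, y, z], "gripper": gripper}, ...]. A call has 1 to 12 rows; each row is the pose to reach, as a shift and turn from the pose commanded when the call began, along the tool's axes at that moment, turning the shorter way round; what a row does not reach only later rows make up. A row lasts 1/8 s, in which the tool goes at most 62.5 mm and 10.7 degrees, less where a joint would pass 70% of its speed; a pose out of reach is approached as far as the arm can. A call with a number of a shift or a turn outside -1 to 1 is refused whole. A call with a gripper value outside its range is refused whole. The fingers move at their own pace and stop on an object; "force" is the grip in N (left out, the last holds). Time passes only in rows, so rows that repeat a pose let the fingers close. It gives the time, the measured TCP pose, the force and the opening at its end, in the units of the state.
- r.get_state(): the state, without advancing time (a new reading comes with each control period).
- viewer.snapshot(name): name is "scene" or "top" or "wrist"; returns a dict with "color" (384x512x3 uint8, red, green, blue), "z_map" (384x512 float32, m along the optical axis (not along the pixel's ray), 0 where there is no reading), "fx", "fy", "cx", "cy" (pixels), "origin" and "attitude" of the camera in the world. Camera axes: x right, y up, looking along -z (the intrinsics and any distortion apply to the point x, -y, -z); pixel columns grow to the right and rows downward; lengths in m; the calibration is good to about 2 mm. A picture is of the moment at which its call begins.
- r.finish_job(): hands the job in, once; it reports no verdict.
Trained networks look in the newest picture that a camera, given by its name, has taken for a name from the list of things; names that differ only in an ending like _2 or _b are one class to them, and where a whole thing is asked for, a point or a joint stands for the part that bears it (a point fixed in the world has none). Each returns a list of dicts, best first, with "conf" (0 to 1); they miss things now and then, are a little off and sometimes report something else, mostly with a low value. They report only what shows in the picture. A call takes as long as a camera call. They do not tell look-alikes from the thing itself.
- viewer.outline_of(camera, label): "pixels" (384x512 bool, what is visible of it) and "at" ([column, row] in pixels, amid what is visible of it).
- viewer.pinpoint(camera, label): "at" ([column, row] in pixels: a listed point, or the origin of a listed thing).
The state is a dict: "clock": time; "q": joint angles; "qd": joint speeds; "joint_torque": joint torques, N m; "tool_pos": TCP position; "eef_rot": TCP orientation; "contact_force": force on the tool from outside, world axes, zero at the start; "moment": the same for the moment, N m; "opening": opening from 0.0 (shut) to 1.0 (fully open).
Only numpy, scipy, OpenCV 4.12 (cv2) and the standard library are available. Lean on these libraries where they do the work, as an engineer would, in place of code of your own. Each camera call takes 0.05 s, during which the arm holds its last target. There are 200 camera calls.

### The job

The finished aluminium part is held in its nest by a crank nut with a left-hand thread. Unscrew the nut all the way back until it just meets its stop, without forcing it against either end of its travel; then lift the part over the nest's lip, draw it out from under the nut without wrenching it against the nut or the fixture, and set it down flat and upright (lug up) in the blue tray, not dropped. Leave the nut backed off and the other things on the bench alone.

Things in the scene. Friction and masses are not known exactly. Their poses are not given: they have to be found in the camera images.
- fixture: Fixed blue metal plate on the table, 150 (y) x 20 thick, from 100 behind (-x) to 70 ahead (+x) of the upright 12 mm stud, which stands on its origin's axis, top at 86. Origin on the table, z up. On top a nest with brass lips 5 high (tops 25 above the table), 2 clear of the part, on both long sides and at the -x end; none at +x. The part leaves along the fixture's own -x, lifted over that end lip.
- clamp_nut: Steel washer foot, 34 diameter, 5 thick, under the captive brass nut (hub 32 diameter, top 60 above the washer's underside). Origin at the centre of its underside, on the stud axis; rises with the nut, does not turn. LEFT-HAND thread: clockwise seen from above loosens and raises it, 10 mm a turn. Clamped tight, the underside is 28.5 above the table, on the part; it starts up to 0.4 turn slack.
- knob_mid (a point): Red crank knob that turns the nut: upright, 18 diameter, 42 tall, spins freely on its pin, 58 from the stud axis, on a dark steel arm 10 thick that sweeps above the part's lug. The point is on the knob's axis, 22 above the arm's top and 20 below the knob's top; goes round and rises with the nut.
- crank: The crank (hub, arm and knob) as a whole; origin as clamp_nut, turns with the nut, its x along the arm. Turning takes 2 to 3 N at the knob. Loosening ends at a buffered stop between 1 and 1.5 turns from tight, where is not known: feel for it. At either end (tight or stop) the load at the knob rises about 1.5 N per mm of push; over 11 mm (0.2 rad, about 17 N) strains the thread.
- part_lug (a point): Grip point of the finished part: its upright lug, 24 long (part x), 12 thick (part y), rising 36 above the plate. The point is at the lug's centre in plan, 32 above the part's underside, 12 below the lug's top. Axes are the part's: in the nest they match the fixture's.
- part_mid (a point): Centre of the plate of the part (aluminium, about 0.18 kg): 110 (x) x 60 (y) x 8 thick, with an 18 wide slot, open at the +x end, that straddles the stud. The lug is centred 43 from here towards part -x. Moved 60 along the fixture's -x, the part is clear of stud and washer.
- nest_mid (a point): Point of the fixture where part_mid lies while the part is flat in the nest, 24 above the table, 20 from the stud axis towards fixture -x.
- tray: Blue open tray, fixed on the table, outside 160 (x) x 220 (y) x 32 tall, walls and floor 4 thick. Origin under its centre on the table.
- wrench: Bystander, leave alone: open-ended wrench with a blue handle, lying flat, about 180 long.
- jar: Bystander, leave alone: clear jar of about 56 diameter and 75 tall, black cap.
- brush: Bystander, leave alone: wooden-handled bench brush lying flat.
- bearing: Bystander, leave alone: steel ring, 44 outside, 12 tall, lying flat.
- hexkey: Bystander, leave alone: red T-handled hex key lying flat, 120 long.
- tnut: Bystander, leave alone: small steel slot nut, 30 x 20 x 14.
- driver: Bystander, leave alone: screwdriver with a red handle, lying flat.
- part: The finished part as a whole, see part_mid and part_lug. Origin on its underside, on the stud axis when it lies in the nest; x along the plate, the lug at -63.
Mind the look-alikes: they are no part of the job. Leave any red look-alike of the part alone. Leave any purple look-alike of the fixture alone.

How it is judged:
By the outcome, as a careful person would: the job done as asked, in the order asked, and still so for the second after the job is handed in, with the robot touching nothing.
It also fails if it takes over 72 s, if anything falls off the work surface, if the arm or the gripper's body presses on something with over 40 N, if the wrist force passes 120 N, or if a joint passes its speed limit or range.

## Working session

There is one attempt and no reset: what is moved stays moved. The work goes in short steps, Python scripts to look and compute and a tool call to move; the robot and the scene stay as the last step left them, time stands still between calls to the robot, and variables do not carry over. Pictures are saved under pics/ and viewed, about 8 in all and at most 12, crops included, and the job is handed in when it is done.

Besides the shell and the picture viewer there is one more tool, called after "Request:" by a JSON object that holds its "method" and its "body". play_rows: Moves the arm, as the interface text tells. Its arguments: {"type":"object","properties":{"commands":{"type":"array","items":{"type":"object","properties":{"delta_rot":{"type":"array","items":{"type":"number","minimum":-1,"maximum":1}},"travel":{"type":"array","items":{"type":"number","minimum":-1,"maximum":1}},"gripper":{"type":"number"}}}},"force":{"type":"number"}},"required":["commands"]}

```bash
mkdir -p pics; ls; cat > h.py <<'E'
import numpy as np, cv2
from scipy.spatial.transform import Rotation as R
from plant import r, viewer
def Rm(a):
    a=np.array(a); return a if a.shape==(3,3) else R.from_quat(a).as_matrix()
def deproj(s,u,v,z=None,plane=None):
    d=np.array([(u-s['cx'])/s['fx'],-(v-s['cy'])/s['fy'],-1.0])
    M=Rm(s['attitude']); o=np.array(s['origin']); w=M@d
    if plane is not None: return o+w*(plane-o[2])/w[2]
    return o+w*z
def proj(s,p):
    c=Rm(s['attitude']).T@(np.array(p)-s['origin']); return [s['cx']+s['fx']*c[0]/-c[2], s['cy']-s['fy']*c[1]/-c[2]]
def cloud(s):
    v,u=np.mgrid[0:384,0:512]; z=s['z_map']
    d=np.stack([(u-s['cx'])/s['fx'],-(v-s['cy'])/s['fy'],-np.ones_like(z)],-1)*z[...,None]
    return d@Rm(s['attitude']).T+np.array(s['origin'])
def save(s,n): cv2.imwrite('pics/'+n,s['color'][...,::-1])
E
python3 - <<'E'
from h import *
a=viewer.snapshot('top'); b=viewer.snapshot('scene')
img=np.vstack([a['color'],b['color']]); cv2.imwrite('pics/a.png',cv2.resize(img,(400*1,600))[...,::-1]) 
save(a,'top.png'); save(b,'scene.png')
for n,s in (('top',a),('scene',b)):
    print(n,{k:np.round(s[k],3) for k in s if k not in('color','z_map')})
    for l in ['fixture','clamp_nut','knob_mid','crank','part_lug','part_mid','nest_mid','tray','part']:
        print(l,[(np.round(d['at'],1).tolist(),round(d['conf'],2)) for d in viewer.pinpoint(n,l)])
print(r.get_state())
E
```

```text
pics
top {'fx': np.float64(388.977), 'fy': np.float64(388.977), 'cx': np.float64(263.558), 'cy': np.float64(193.222), 'origin': array([ 0.384, -0.024,  0.93 ]), 'attitude': array([-0.064,  0.076,  0.759, -0.644])}
fixture [([304.3, 275.8], 0.9), ([272.3, 182.8], 0.76)]
clamp_nut [([303.4, 277.2], 0.75), ([276.5, 178.2], 0.58)]
knob_mid [([280.2, 149.8], 0.89), ([308.8, 249.3], 0.69)]
crank [([303.4, 273.9], 0.73), ([399.2, 201.0], 0.64), ([274.3, 180.0], 0.56), ([178.9, 295.3], 0.5)]
part_lug [([246.2, 184.1], 0.88), ([329.7, 172.2], 0.7)]
part_mid [([349.4, 182.1], 0.69), ([295.7, 113.2], 0.48)]
nest_mid [([298.2, 278.8], 0.92), ([265.1, 184.4], 0.75)]
tray [([122.2, 217.0], 0.86), ([244.4, 184.7], 0.73)]
part [([270.7, 181.6], 0.93), ([354.3, 181.6], 0.65), ([121.5, 218.8], 0.44)]
scene {'fx': np.float64(409.875), 'fy': np.float64(409.875), 'cx': np.float64(260.801), 'cy': np.float64(190.158), 'origin': array([ 1.033, -0.336,  0.873]), 'attitude': array([0.261, 0.15 , 0.459, 0.836])}
fixture [([256.2, 221.9], 0.65), ([203.9, 167.0], 0.62)]
clamp_nut [([255.5, 216.4], 0.82), ([200.3
[... 430 characters left out ...]
array([ 1.16583516,  0.68912521, -0.19457791,  1.56529769,  0.15734192,
        0.9025044 , -0.21510234]), 'qd': array([-6.72792752e-05, -1.06601304e-03,  5.22417437e-05, -9.71033627e-04,
        1.72341235e-03,  7.36364703e-04, -1.43279643e-04]), 'joint_torque': array([-5.95901884e-05, -5.27495742e+01, -1.26735136e+00, -1.53747690e+01,
       -5.19537216e-02, -6.34264343e-04, -1.26946134e-05]), 'tool_pos': array([ 0.26552325, -0.56582012,  0.21102704]), 'eef_rot': array([ 9.76029318e-01,  2.17639082e-01, -1.08070849e-05,  3.05728184e-05]), 'contact_force': array([ 0.84124835,  0.31364284, -0.63099493]), 'moment': array([-0.00407096, -0.01794133, -0.0098044 ]), 'opening': 1.0029276991497214}
```

View pics/top.png

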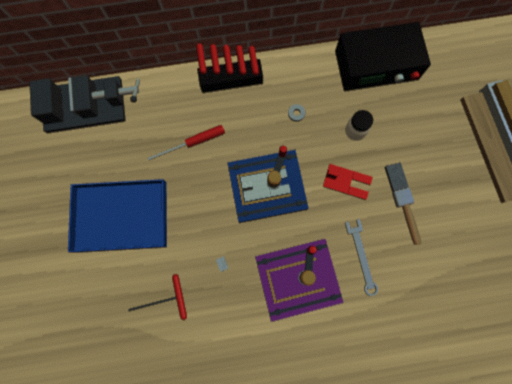

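View pics/scene.png

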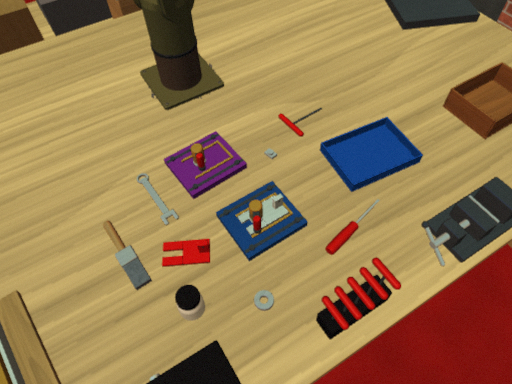

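Top view: the real (blue) fixture is at about (268,186), its nut at (274,178), knob at (283,150) and lug at (246,186), with the blue tray at (119,216). The purple fixture (300,278) and the red part (347,182) are look-alikes.

```bash
python3 - <<'E'
from h import *
a=viewer.snapshot('top'); b=viewer.snapshot('scene')
c=a['color'].astype(int); P=cloud(a)
def rect(mask,name):
    pts=P[mask]; (cx,cy),(w,h),ang=cv2.minAreaRect(pts[:,:2].astype(np.float32)); print(name,len(pts),round(cx,4),round(cy,4),round(w,4),round(h,4),round(ang,2))
for n,s in (('top',a),('scene',b)):
    PP=cloud(s);cc=s['color'].astype(int)
    blue=(cc[...,2]>60)&(cc[...,2]>1.5*cc[...,0])&(cc[...,2]>1.2*cc[...,1])&(cc[...,0]<60)
    k,lab,st,ce=cv2.connectedComponentsWithStats(blue.astype(np.uint8))
    for i in range(1,k):
        if st[i,4]>150:
            m=cv2.erode((lab==i).astype(np.uint8),np.ones((2,2)))>0
            Q=PP[m]; print(n,ce[i].round(),st[i,4],'z pct',np.percentile(Q[:,2],[5,25,50,75,95]).round(4))
            (cx,cy),(w,h),ang=cv2.minAreaRect(PP[lab==i][:,:2].astype(np.float32)); print('  rect',round(cx,4),round(cy,4),round(w,4),round(h,4),round(ang,2))
    red=(cc[...,0]>110)&(cc[...,1]<60)&(cc[...,2]<60)
    k,lab,st,ce=cv2.connectedComponentsWithStats(red.astype(np.uint8))
    for i in range(1,k):
        if st[i,4]>15:
            Q=PP[lab==i]; print(n,'red',ce[i].round(1),st[i,4],Q.mean(0).round(4),'zmax',Q[:,2].max().round(4))
L=dict(knob=((280.2,149.8),(256,221.2)),lug=((246.2,184.1),(278.5,202.8)))
def tri(u1,u2):
    A=[];B=[]
    for s,u in((a,u1),(b,u2)):
        o=np.array(s['origin']);w=deproj(s,*u,z=1)-o;w/=np.linalg.norm(w);M=np.eye(3)-np.outer(w,w);A.append(M);B.append(M@o)
    p,res,*_=np.linalg.lstsq(np.vstack(A),np.hstack(B),rcond=None); return p.round(4),np.sqrt(res)
for k in L: print(k,tri(*L[k]))
for n,u,z in(('nut org',(276.5,178.2),.03),('fixture',(272.3,182.8),0.0),('part',(270.7,181.6),.02),('nest',(265.1,184.4),.024),('tray',(122.2,217),0)): print(n,deproj(a,*u,plane=z).round(4))
for n,u,z in(('nut org',(255.5,216.4),.03),('fixture',(256.2,221.9),0.0),('nest',(264.4,214.6),.024),('tray',(369.3,158.3),0)): print('s',n,deproj(b,*u,plane=z).round(4))
# crop for viewing
x=cv2.resize(a['color'][135:230,215:320],None,fx=5,fy=5,interpolation=cv2.INTER_CUBIC);y=cv2.resize(b['color'][175:265,205:315],None,fx=5,fy=5,interpolation=cv2.INTER_CUBIC)
cv2.imwrite('pics/c.png',np.vstack([cv2.resize(x,(400,362)),cv2.resize(y,(400,327))])[:,:,::-1][:690]) 
cv2.imwrite('pics/c.png',np.hstack([cv2.resize(x,(400,362)),cv2.resize(y,(400,362))])[:,:,::-1])
E
```

```text
top [253. 160.] 225 z pct [0.0166 0.018  0.0188 0.02   0.0221]
  rect 0.6512 -0.0429 0.0125 0.1229 2.09
top [271. 185.] 1451 z pct [0.0164 0.018  0.019  0.0201 0.0217]
  rect 0.5131 -0.0696 0.2546 0.1673 2.04
top [118. 216.] 6143 z pct [0.0001 0.0018 0.0029 0.0042 0.0287]
  rect 0.5378 0.1794 0.4734 0.1885 74.59
top [273. 212.] 395 z pct [0.0166 0.0183 0.0193 0.0202 0.0217]
  rect 0.4747 -0.0818 0.1413 0.1623 16.33
top red [201.3  57.4] 131 [0.878  0.0366 0.1253] zmax 0.13
top red [214.8  57.8] 126 [0.8781 0.0068 0.1155] zmax 0.1199
top red [228.1  57.9] 123 [ 0.8751 -0.0232  0.1124] zmax 0.9304
top red [241.   58.5] 112 [ 0.8783 -0.053   0.0959] zmax 0.1003
top red [253.6  58.8] 108 [ 0.8786 -0.0829  0.0858] zmax 0.0893
top red [204.7 134.3] 261 [0.7338 0.0633 0.0231] zmax 0.0277
top red [283.1 148.3] 29 [ 0.6363 -0.1097  0.1222] zmax 0.1246
top red [346.2 181.1] 848 [ 0.5638 -0.2576  0.0135] zmax 0.9304
top red [312.7 249.1] 35 [ 0.4128 -0.1324  0.1217] zmax 0.1251
top red [179.5 296.5] 247 [0.3609 0.1729 0.0137] zmax 0.0199
scene [370. 153.] 4038 z pct [0.0011 0.0028 0.0042 0.0065
[... 648 characters left out ...]
336 0.1338] zmax 0.8735
scene red [373.4 283. ] 277 [0.8819 0.0077 0.1155] zmax 0.121
scene red [360.7 292.8] 277 [ 0.8827 -0.0232  0.1085] zmax 0.8735
scene red [347.7 302.6] 279 [ 0.8824 -0.053   0.0982] zmax 0.8735
scene red [334.6 312.3] 281 [ 0.8814 -0.0819  0.0854] zmax 0.092
knob (array([ 0.6375, -0.1065,  0.1074]), array([0.00331548]))
lug (array([ 0.589 , -0.0173,  0.0439]), array([0.00091412]))
nut org [ 0.5944 -0.0912  0.03  ]
fixture [ 0.5917 -0.0813  0.    ]
part [ 0.5908 -0.0768  0.02  ]
nest [ 0.5853 -0.0622  0.024 ]
tray [0.5673 0.2897 0.    ]
s nut org [ 0.5845 -0.0796  0.03  ]
s fixture [ 0.5831 -0.0775  0.    ]
s nest [ 0.5887 -0.0569  0.024 ]
s tray [0.5787 0.2908 0.    ]
```

View pics/c.png

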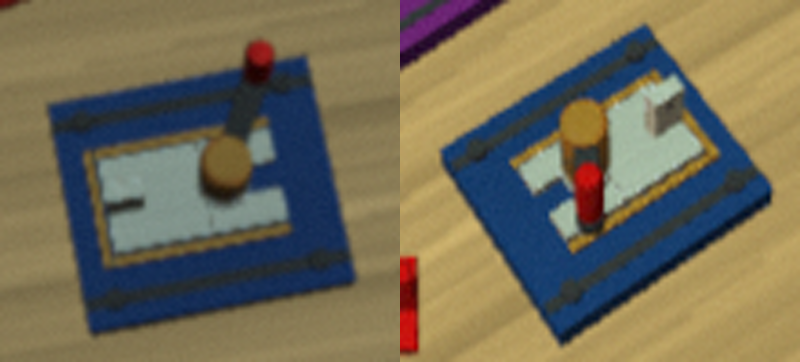

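```bash
python3 - <<'E'
from h import *
for n in('top','scene'):
    s=viewer.snapshot(n);P=cloud(s);z=P[...,2];c=s['color'].astype(int)
    d=np.hypot(P[...,0]-.585,P[...,1]+.07)
    m=(d<.15)&(z>.011)&(z<.029)&(c[...,2]>1.15*c[...,0])
    m=cv2.morphologyEx(m.astype(np.uint8),cv2.MORPH_OPEN,np.ones((3,3)))
    k,lab,st,ce=cv2.connectedComponentsWithStats(m); 
    # convex hull in pixel, at plane z=.02
    vv,uu=np.nonzero(m); pts=np.array([deproj(s,u,v,plane=.02)[:2] for u,v in zip(uu,vv)],np.float32)
    print(n,'fixture rect',cv2.minAreaRect(pts))
    m=(d<.06)&(z>.083)&(z<.097)&(c[...,0]>c[...,2]*1.3)&~((c[...,0]>2.5*c[...,1]))
    if m.sum(): print(' hub',m.sum(),P[m].mean(0).round(4),np.percentile(P[m],[3,97],axis=0).round(4), np.mean((np.percentile(P[m],[2,98],axis=0)),axis=0).round(4))
    m=(np.hypot(P[...,0]-.637,P[...,1]+.108)<.03)&(z>.1)&(c[...,0]>2*c[...,1])
    print(' knob',m.sum(),np.percentile(P[m],[3,50,97],axis=0).round(4))
    m=(np.hypot(P[...,0]-.589,P[...,1]+.017)<.035)&(z>.05)&(z<.08)
    print(' lug',m.sum(),np.percentile(P[m],[3,50,97],axis=0).round(4)) 
    mt=m&(z>.059)
    if mt.sum()>4: print('  lugtop',mt.sum(),cv2.minAreaRect(P[mt][:,:2].astype(np.float32)),P[mt].mean(0).round(4))
    m=(abs(P[...,0]-.575)<.16)&(abs(P[...,1]-.29)<.14)&(z>.026)&(z<.036)&(c[...,2]>1.3*c[...,0])
    print(' tray rim',cv2.minAreaRect(P[m][:,:2].astype(np.float32)))
E
```

```text
top fixture rect ((0.583966851234436, -0.06680415570735931), (0.14942197501659393, 0.168043851852417), 1.7573860883712769)
 hub 144 [ 0.586  -0.0825  0.0872] [[ 0.5716 -0.0997  0.0839]
 [ 0.6194 -0.0692  0.0904]] [ 0.5995 -0.0864  0.0873]
 knob 59 [[ 0.6274 -0.1158  0.1024]
 [ 0.6323 -0.1083  0.1205]
 [ 0.6418 -0.1024  0.1246]]
 lug 66 [[ 0.5764 -0.0296  0.0529]
 [ 0.5813 -0.0182  0.063 ]
 [ 0.5884 -0.0079  0.0657]]
  lugtop 56 ((0.582710862159729, -0.01873799040913582), (0.011813553050160408, 0.023282576352357864), 0.42449021339416504) [ 0.5826 -0.0183  0.0632]
 tray rim ((0.5690528750419617, 0.293534517288208), (0.2215372920036316, 0.16023075580596924), 83.99163818359375)
scene fixture rect ((0.5893006324768066, -0.06763854622840881), (0.15284325182437897, 0.17149993777275085), 1.8870395421981812)
 hub 122 [ 0.5888 -0.0826  0.0875] [[ 0.5755 -0.0947  0.0837]
 [ 0.6006 -0.0695  0.0909]] [ 0.588  -0.0819  0.0873]
 knob 77 [[ 0.6343 -0.117   0.1014]
 [ 0.6423 -0.1109  0.1188]
 [ 0.6466 -0.1025  0.1247]]
 lug 78 [[ 0.5796 -0.0305  0.051 ]
 [ 0.5877 -0.0203  0.062 ]
 [ 0.5918 -0.0074  0.0658]]
  lugtop 53 ((0.5851607322692871, -0.01833067275583744), (0.012947713024914265, 0.024342607706785202), 0.60582435131073) [ 0.5856 -0.0189  0.063 ]
 tray rim ((0.57130366563797, 0.2934293746948242), (0.22269302606582642, 0.1636216938495636), 83.97197723388672)
```

Request:
{"method": "play_rows", "body": {"commands": [{"delta_rot":[0,0,-0.371],"travel":[1,-0.8,0],"gripper":-0.09},{"delta_rot":[0,0,-0.371],"travel":[1,-0.8,0],"gripper":-0.09},{"delta_rot":[0,0,-0.371],"travel":[1,-0.8,0],"gripper":-0.09},{"delta_rot":[0,0,-0.371],"travel":[1,-0.8,0],"gripper":-0.09},{"delta_rot":[0,0,-0.371],"travel":[1,-0.8,0],"gripper":-0.09},{"delta_rot":[0,0,-0.371],"travel":[1,-0.8,0],"gripper":-0.09},{"delta_rot":[0,0,-0.371],"travel":[1,-0.8,0],"gripper":-0.09}], "force": 20}}

```text
clock: 2.08
tool_pos: [0.3503, -0.3936, 0.211]
eef_rot: [0.695, 0.719, 0.0, 0.0]
contact_force: [-0.2, 0.1, -0.6]
opening: 0.453
```

Request:
{"method": "play_rows", "body": {"commands": [{"delta_rot":[0,0,0],"travel":[0.92,0.98,0],"gripper":-0.09},{"delta_rot":[0,0,0],"travel":[0.92,0.98,0],"gripper":-0.09},{"delta_rot":[0,0,0],"travel":[0.92,0.98,0],"gripper":-0.09},{"delta_rot":[0,0,0],"travel":[0.92,0.98,0],"gripper":-0.09}]}}

```text
clock: 2.58
tool_pos: [0.4965, -0.2456, 0.2116]
eef_rot: [0.693, 0.721, 0.002, 0.0]
contact_force: [-0.8, -0.1, 0.5]
opening: 0.456
```

Request:
{"method": "play_rows", "body": {"commands": [{"delta_rot":[0,0,0],"travel":[0.87,0.96,0],"gripper":-0.09},{"delta_rot":[0,0,0],"travel":[0.87,0.96,0],"gripper":-0.09},{"delta_rot":[0,0,0],"travel":[0.87,0.96,0],"gripper":-0.09},{"delta_rot":[0,0,0],"travel":[0.87,0.96,0],"gripper":-0.09},{"delta_rot":[0,0,0],"travel":[0.87,0.96,0],"gripper":-0.09},{"delta_rot":[0,0,0],"travel":[0.87,0.96,0],"gripper":-0.09}]}}

```text
clock: 3.32
tool_pos: [0.6308, -0.1182, 0.2108]
eef_rot: [0.696, 0.718, -0.001, 0.0]
contact_force: [-0.6, -0.2, 0.3]
opening: 0.455
```

```bash
python3 - <<'E'
from h import *
s=viewer.snapshot('wrist'); save(s,'w1.png')
print({k:np.round(s[k],3) for k in s if k not in('color','z_map')}); st=r.get_state(); print(st['tool_pos'],st['q'].round(3))
P=cloud(s);c=s['color'].astype(int);z=P[...,2]
m=(c[...,0]>90)&(c[...,1]<60)&(c[...,2]<60)&(z>.09)&(z<.14)
print('knob',m.sum(),np.percentile(P[m],[3,50,97],axis=0).round(4) if m.sum() else '')
mt=m&(z>np.percentile(z[m],97)-.004) if m.sum() else m
print(cv2.minEnclosingCircle(P[mt][:,:2].astype(np.float32)),P[mt].mean(0))
for l in ['knob_mid','part_lug','clamp_nut','fixture','nest_mid']:
    print(l,[(np.round(d['at'],1).tolist(),round(d['conf'],2)) for d in viewer.pinpoint('wrist',l)])
E
```

```text
{'fx': np.float64(324.478), 'fy': np.float64(324.478), 'cx': np.float64(254.998), 'cy': np.float64(190.715), 'origin': array([ 0.628, -0.048,  0.384]), 'attitude': array([-0.137, -0.001,  0.015,  0.99 ])}
[ 0.63096529 -0.11803709  0.2109643 ] [ 0.36   0.742 -0.469  1.501  0.376  0.991 -0.181]
knob 1100 [[ 0.4139 -0.1356  0.0915]
 [ 0.4202 -0.1219  0.1104]
 [ 0.846  -0.0454  0.1235]]
((0.5289087295532227, -0.12090648710727692), 0.11615116149187088) [ 0.55694761 -0.11355806  0.12198448]
knob_mid [([9.6, 188.7], 0.67), ([263.4, 170.8], 0.62)]
part_lug [([218.1, 249.2], 0.84), ([207.2, 63.8], 0.78)]
clamp_nut [([9.8, 153.8], 0.67)]
fixture [([221.0, 128.7], 0.78), ([26.9, 150.5], 0.69)]
nest_mid [([215.2, 107.6], 0.96), ([9.3, 137.6], 0.76)]
```

View pics/w1.png

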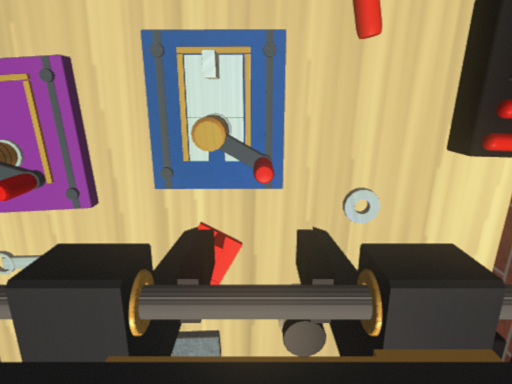

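The wrist view shows the real fixture clearly: knob top at (263,172), hub at (209,133), lug at (208,62).

```bash
python3 - <<'E'
from h import *
s=viewer.snapshot('wrist');P=cloud(s);c=s['color'].astype(int);z=P[...,2]
vv,uu=np.mgrid[0:384,0:512]
box=lambda a,b,d,e:(uu>a)&(uu<b)&(vv>d)&(vv<e)
m=box(245,285,150,190)&(c[...,0]>2*c[...,1])&(z>.08)
print('knob z',np.percentile(z[m],[5,50,95]).round(4)); t=m&(z>.119)
print('knob top',t.sum(),cv2.minEnclosingCircle(P[t][:,:2].astype(np.float32)),P[t].mean(0).round(4))
t=box(185,235,108,160)&(z>.08)&(z<.1)&(c[...,0]>c[...,2]*1.4)
print('hub',t.sum(),P[t].mean(0).round(4),np.percentile(P[t],[2,98],axis=0).round(4))
t=box(195,222,42,85)&(z>.059)&(z<.07)
print('lug',t.sum(),cv2.minAreaRect(P[t][:,:2].astype(np.float32)),P[t].mean(0).round(4))
t=box(130,300,20,200)&(z>.012)&(z<.023)&(c[...,2]>1.5*c[...,0])
print('fix',t.sum(),cv2.minAreaRect(P[t][:,:2].astype(np.float32)),np.median(z[t]))
E
```

```text
knob z [0.1005 0.122  0.1237]
knob top 290 ((0.6323920488357544, -0.08065243065357208), 0.03499855846166611) [ 0.6354 -0.1056  0.1259]
hub 919 [ 0.5857 -0.0792  0.0876] [[ 0.5718 -0.0932  0.082 ]
 [ 0.5991 -0.0653  0.09  ]]
lug 372 ((0.582424521446228, -0.01715054363012314), (0.01215313095599413, 0.02349838614463806), 2.3557770252227783) [ 0.5826 -0.0172  0.0638]
fix 10524 ((0.5842536091804504, -0.06542465835809708), (0.14868436753749847, 0.1683359295129776), 1.8270440101623535) 0.01988365422415203
```

Request:
{"method": "play_rows", "body": {"commands": [{"delta_rot":[0,0,0],"travel":[0.062,0.042,0.1],"gripper":-0.09},{"delta_rot":[0,0,0],"travel":[0.062,0.042,0.3],"gripper":-0.09},{"delta_rot":[0,0,0],"travel":[0.062,0.042,0.55],"gripper":-0.09},{"delta_rot":[0,0,0],"travel":[0.062,0.042,0.75],"gripper":-0.09},{"delta_rot":[0,0,0],"travel":[0.062,0.042,0.82],"gripper":-0.09},{"delta_rot":[0,0,0],"travel":[0.062,0.042,0.82],"gripper":-0.09},{"delta_rot":[0,0,0],"travel":[0.062,0.042,0.82],"gripper":-0.09}], "force": 6}}

```text
clock: 4.55
tool_pos: [0.6393, -0.1056, 0.0892]
eef_rot: [0.695, 0.719, 0.001, 0.001]
contact_force: [0.3, 0.5, 0.2]
opening: 0.46
```

Request:
{"method": "play_rows", "body": {"commands": [{"delta_rot":[0,0,0],"travel":[0,0,0],"gripper":-0.5},{"delta_rot":[0,0,0],"travel":[0,0,0],"gripper":-0.9},{"delta_rot":[0,0,0],"travel":[0,0,0],"gripper":-0.9},{"delta_rot":[0,0,0],"travel":[0,0,0],"gripper":-0.9}]}}

```text
clock: 5.05
tool_pos: [0.6383, -0.1059, 0.0883]
eef_rot: [0.695, 0.719, 0.0, 0.0]
contact_force: [-0.4, 0.2, 1.4]
opening: 0.19
```

```bash
cat >> h.py <<'E'
def arc(th0,steps,rad=.058,yaw=1.9,dr=(0,0)):
    """rows of travel for crank angles th0 -> th0-steps (deg, clockwise); dr = extra world xy shift by the end"""
    y=np.radians(yaw); X=np.array([-np.sin(y),np.cos(y)]); Y=np.array([np.cos(y),np.sin(y)])
    p=lambda t: rad*np.array([np.cos(np.radians(t)),np.sin(np.radians(t))])
    for i,s in enumerate(steps):
        d=p(th0-s)-p(th0)+np.array(dr)*(i+1)/len(steps); dz=-.01*s/360
        print(s,[round(v/.15,3) for v in (d@X,d@Y,dz)])
E
python3 -c "
from h import *
arc(-28,[4,10,16,22,28,34,40,46,50])"
```

```text
4 [np.float64(-0.023), np.float64(-0.014), -0.001]
10 [np.float64(-0.055), np.float64(-0.039), -0.002]
16 [np.float64(-0.085), np.float64(-0.066), -0.003]
22 [np.float64(-0.112), np.float64(-0.097), -0.004]
28 [np.float64(-0.135), np.float64(-0.13), -0.005]
34 [np.float64(-0.154), np.float64(-0.165), -0.006]
40 [np.float64(-0.17), np.float64(-0.202), -0.007]
46 [np.float64(-0.182), np.float64(-0.241), -0.009]
50 [np.float64(-0.188), np.float64(-0.267), -0.009]
```

Request:
{"method": "play_rows", "body": {"commands": [{"delta_rot":[0,0,0],"travel":[-0.023,-0.014,-0.001],"gripper":-0.9},{"delta_rot":[0,0,0],"travel":[-0.055,-0.039,-0.002],"gripper":-0.9},{"delta_rot":[0,0,0],"travel":[-0.085,-0.066,-0.003],"gripper":-0.9},{"delta_rot":[0,0,0],"travel":[-0.112,-0.097,-0.004],"gripper":-0.9},{"delta_rot":[0,0,0],"travel":[-0.135,-0.13,-0.005],"gripper":-0.9},{"delta_rot":[0,0,0],"travel":[-0.154,-0.165,-0.006],"gripper":-0.9},{"delta_rot":[0,0,0],"travel":[-0.17,-0.202,-0.007],"gripper":-0.9},{"delta_rot":[0,0,0],"travel":[-0.182,-0.241,-0.009],"gripper":-0.9},{"delta_rot":[0,0,0],"travel":[-0.188,-0.267,-0.009],"gripper":-0.9}], "force": 15}}

```text
clock: 6.18
tool_pos: [0.5988, -0.136, 0.0895]
eef_rot: [0.695, 0.719, -0.0, 0.0]
contact_force: [2.8, 0.6, 3.1]
opening: 0.184
```

```bash
python3 - <<'E'
from h import *
s=viewer.snapshot('top');P=cloud(s);c=s['color']; save(s,'t2.png')
st=r.get_state(); print(st['tool_pos'].round(4),st['contact_force'].round(2),st['moment'].round(2))
cv2.imwrite('pics/t2.png',cv2.resize(c[120:250,200:340],None,fx=4,fy=4,interpolation=cv2.INTER_CUBIC)[...,::-1])
for l in ['crank','knob_mid']: print(l,[(np.round(d['at'],1).tolist(),round(d['conf'],2)) for d in viewer.pinpoint('top',l)])
E
```

```text
[ 0.5983 -0.1362  0.0895] [0.49 0.34 3.91] [ 0.   -0.67  0.02]
crank [([306.3, 275.7], 0.94), ([275.9, 181.4], 0.8)]
knob_mid [([308.0, 250.9], 0.97), ([293.7, 163.5], 0.58)]
```

View pics/t2.png

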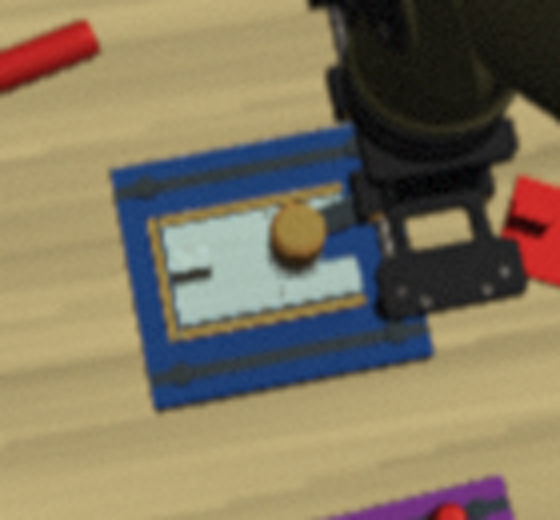

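The crank turned clockwise as intended: the arm now points right in the image, at about -78°. Forces are small, so I continue.

```bash
python3 -c "
from h import *
arc(-78,[5,14,24,34,44,54,64,74,84,94,100,100])
print();arc(-178,[4,10,16,22,28,34,40,46,50,50])"
```

```text
5 [np.float64(-0.004), np.float64(-0.033), -0.001]
14 [np.float64(-0.005), np.float64(-0.094), -0.003]
24 [np.float64(0.005), np.float64(-0.161), -0.004]
34 [np.float64(0.027), np.float64(-0.224), -0.006]
44 [np.float64(0.06), np.float64(-0.283), -0.008]
54 [np.float64(0.102), np.float64(-0.336), -0.01]
64 [np.float64(0.153), np.float64(-0.38), -0.012]
74 [np.float64(0.211), np.float64(-0.415), -0.014]
84 [np.float64(0.273), np.float64(-0.439), -0.016]
94 [np.float64(0.34), np.float64(-0.452), -0.017]
100 [np.float64(0.38), np.float64(-0.454), -0.019]
100 [np.float64(0.38), np.float64(-0.454), -0.019]

4 [np.float64(0.027), np.float64(0.001), -0.001]
10 [np.float64(0.067), np.float64(0.006), -0.002]
16 [np.float64(0.107), np.float64(0.015), -0.003]
22 [np.float64(0.145), np.float64(0.028), -0.004]
28 [np.float64(0.182), np.float64(0.045), -0.005]
34 [np.float64(0.216), np.float64(0.066), -0.006]
40 [np.float64(0.249), np.float64(0.09), -0.007]
46 [np.float64(0.278), np.float64(0.118), -0.009]
50 [np.float64(0.296), np.float64(0.138), -0.009]
50 [np.float64(0.296), np.float64(0.138), -0.009]
```

Request:
{"method": "play_rows", "body": {"commands": [{"delta_rot":[0,0,0],"travel":[-0.004,-0.033,-0.001],"gripper":-0.9},{"delta_rot":[0,0,0],"travel":[-0.005,-0.094,-0.003],"gripper":-0.9},{"delta_rot":[0,0,0],"travel":[0.005,-0.161,-0.004],"gripper":-0.9},{"delta_rot":[0,0,0],"travel":[0.027,-0.224,-0.006],"gripper":-0.9},{"delta_rot":[0,0,0],"travel":[0.06,-0.283,-0.008],"gripper":-0.9},{"delta_rot":[0,0,0],"travel":[0.102,-0.336,-0.01],"gripper":-0.9},{"delta_rot":[0,0,0],"travel":[0.153,-0.38,-0.012],"gripper":-0.9},{"delta_rot":[0,0,0],"travel":[0.211,-0.415,-0.014],"gripper":-0.9},{"delta_rot":[0,0,0],"travel":[0.273,-0.439,-0.016],"gripper":-0.9},{"delta_rot":[0,0,0],"travel":[0.34,-0.452,-0.017],"gripper":-0.9},{"delta_rot":[0,0,0],"travel":[0.38,-0.454,-0.019],"gripper":-0.9},{"delta_rot":[0,0,0],"travel":[0.38,-0.454,-0.019],"gripper":-0.9}]}}

```text
clock: 7.82
tool_pos: [0.5274, -0.0798, 0.092]
eef_rot: [0.695, 0.719, -0.001, -0.001]
contact_force: [0.7, -1.0, 4.8]
opening: 0.178
```

```bash
python3 - <<'E'
from h import *
s=viewer.snapshot('scene');t=viewer.snapshot('top')
st=r.get_state(); print(st['tool_pos'].round(4),st['contact_force'].round(2),st['moment'].round(2))
a=cv2.resize(s['color'][140:260,190:320],(390,360),interpolation=cv2.INTER_CUBIC);b=cv2.resize(t['color'][120:240,205:335],(390,360),interpolation=cv2.INTER_CUBIC)
cv2.imwrite('pics/t3.png',np.hstack([a,b])[...,::-1])
for n,ss in(('scene',s),('top',t)):
    P=cloud(ss);c=ss['color'].astype(int);m=(c[...,0]>100)&(c[...,1]<50)&(c[...,2]<50)&(np.hypot(P[...,0]-.586,P[...,1]+.081)<.085)&(P[...,2]>.08)
    print(n,m.sum(), np.percentile(P[m],[3,50,97],axis=0).round(4) if m.sum() else '')
E
```

```text
[ 0.5274 -0.0801  0.092 ] [-0.11 -2.27  5.42] [-0.37 -0.15  0.01]
scene 36 [[ 0.5303 -0.1048  0.0936]
 [ 0.5342 -0.0894  0.1139]
 [ 0.5657 -0.0852  0.1845]]
top 0
```

View pics/t3.png

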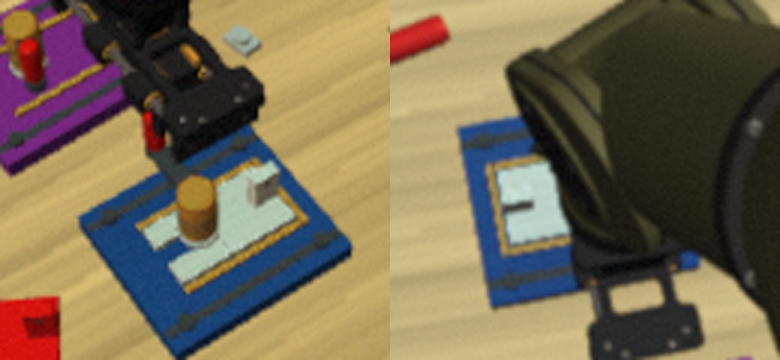

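The scene view shows the knob trailing about 7 mm behind the pad centre, so it slipped along the pads. I'll open briefly, recentre and regrip harder.

Request:
{"method": "play_rows", "body": {"commands": [{"delta_rot":[0,0,0],"travel":[0,0,0],"gripper":-0.3},{"delta_rot":[0,0,0],"travel":[0,0,0],"gripper":-0.3},{"delta_rot":[0,0,0],"travel":[-0.047,0,0],"gripper":-0.3},{"delta_rot":[0,0,0],"travel":[-0.047,0,0],"gripper":-0.3}], "force": 35}}

```text
clock: 8.43
tool_pos: [0.5289, -0.0887, 0.0919]
eef_rot: [0.696, 0.718, -0.001, -0.0]
contact_force: [-0.4, -0.2, 0.9]
opening: 0.352
```

```bash
python3 - <<'E'
from h import *
s=viewer.snapshot('scene')
st=r.get_state(); print(st['tool_pos'].round(4),st['contact_force'].round(2),st['moment'].round(2),st['opening'])
P=cloud(s);c=s['color'].astype(int);m=(c[...,0]>90)&(c[...,1]<50)&(c[...,2]<50)&(np.hypot(P[...,0]-.586,P[...,1]+.081)<.085)&(P[...,2]>.07)&(P[...,2]<.15)
print(m.sum(), np.percentile(P[m],[3,50,97],axis=0).round(4))
E
```

```text
[ 0.529  -0.0883  0.092 ] [-0.14  0.41  0.7 ] [ 0.01 -0.08  0.01] 0.3464291406208085
10 [[ 0.5307 -0.0967  0.0937]
 [ 0.5329 -0.0929  0.1069]
 [ 0.5438 -0.0915  0.1212]]
```

Request:
{"method": "play_rows", "body": {"commands": [{"delta_rot":[0,0,0],"travel":[0,0,0],"gripper":-0.9},{"delta_rot":[0,0,0],"travel":[0,0,0],"gripper":-0.9},{"delta_rot":[0,0,0],"travel":[0,0,0],"gripper":-0.9}], "force": 35}}

```text
clock: 8.85
tool_pos: [0.5288, -0.0877, 0.0922]
eef_rot: [0.695, 0.719, -0.0, -0.0]
contact_force: [-1.4, 0.1, 1.8]
opening: 0.171
```

```bash
python3 -c "
from h import *
st=r.get_state(); print(st['tool_pos'].round(4),st['contact_force'].round(2),st['opening'])
arc(-174,[4,10,16,22,28,34,40,46,50,50])"
```

```text
[ 0.5288 -0.0877  0.0922] [-1.42  0.07  1.76] 0.17078844561637557
4 [np.float64(0.027), np.float64(-0.001), -0.001]
10 [np.float64(0.067), np.float64(0.001), -0.002]
16 [np.float64(0.107), np.float64(0.007), -0.003]
22 [np.float64(0.146), np.float64(0.018), -0.004]
28 [np.float64(0.184), np.float64(0.032), -0.005]
34 [np.float64(0.22), np.float64(0.05), -0.006]
40 [np.float64(0.254), np.float64(0.072), -0.007]
46 [np.float64(0.286), np.float64(0.098), -0.009]
50 [np.float64(0.305), np.float64(0.117), -0.009]
50 [np.float64(0.305), np.float64(0.117), -0.009]
```

Request:
{"method": "play_rows", "body": {"commands": [{"delta_rot":[0,0,0],"travel":[0.027,-0.001,-0.001],"gripper":-0.9},{"delta_rot":[0,0,0],"travel":[0.067,0.001,-0.002],"gripper":-0.9},{"delta_rot":[0,0,0],"travel":[0.107,0.007,-0.003],"gripper":-0.9},{"delta_rot":[0,0,0],"travel":[0.146,0.018,-0.004],"gripper":-0.9},{"delta_rot":[0,0,0],"travel":[0.184,0.032,-0.005],"gripper":-0.9},{"delta_rot":[0,0,0],"travel":[0.22,0.05,-0.006],"gripper":-0.9},{"delta_rot":[0,0,0],"travel":[0.254,0.072,-0.007],"gripper":-0.9},{"delta_rot":[0,0,0],"travel":[0.286,0.098,-0.009],"gripper":-0.9},{"delta_rot":[0,0,0],"travel":[0.305,0.117,-0.009],"gripper":-0.9},{"delta_rot":[0,0,0],"travel":[0.305,0.117,-0.009],"gripper":-0.9}]}}

```text
clock: 10.1
tool_pos: [0.5459, -0.0417, 0.0934]
eef_rot: [0.695, 0.719, -0.0, 0.0]
contact_force: [2.2, -4.5, -5.6]
opening: 0.166
```

```bash
python3 - <<'E'
from h import *
s=viewer.snapshot('scene')
st=r.get_state(); print(st['tool_pos'].round(4),st['contact_force'].round(2),st['moment'].round(2),st['opening'])
P=cloud(s);c=s['color'].astype(int);z=P[...,2]
m=(c[...,0]>90)&(c[...,1]<50)&(c[...,2]<50)&(np.hypot(P[...,0]-.586,P[...,1]+.081)<.085)&(z>.07)&(z<.15)
print(m.sum(), np.percentile(P[m],[3,50,97],axis=0).round(4) if m.sum() else '')
vv,uu=np.mgrid[0:384,0:512]
t=(abs(uu-256)<14)&(abs(vv-207)<15)&(z>.083)&(z<.12)&(c[...,0]>c[...,2]*1.3); print('hub',t.sum(),np.percentile(z[t],[10,50,90,97]).round(4))
d=(np.hypot(P[...,0]-.586,P[...,1]+.081)<.045)&(np.hypot(P[...,0]-.586,P[...,1]+.081)>.02)&(z>.07)&(z<.1); print('arm',d.sum(),P[d].mean(0).round(4) if d.sum() else '')
E
```

```text
[ 0.5458 -0.0418  0.0934] [ 1.7  -4.03 -5.37] [-1.07 -0.52 -0.01] 0.17008573341528385
23 [[ 0.5469 -0.0509  0.0919]
 [ 0.5508 -0.0472  0.101 ]
 [ 0.5586 -0.0417  0.1249]]
hub 147 [0.0864 0.0925 0.095  0.0955]
arm 66 [ 0.5642 -0.0576  0.0857]
```

```bash
python3 -c "
from h import *
arc(-225,[4,10,16,22,28,34,40,46,50,50],dr=(.001,-.001))"
```

```text
4 [np.float64(0.017), np.float64(0.021), -0.001]
10 [np.float64(0.04), np.float64(0.054), -0.002]
16 [np.float64(0.06), np.float64(0.09), -0.003]
22 [np.float64(0.076), np.float64(0.128), -0.004]
28 [np.float64(0.088), np.float64(0.167), -0.005]
34 [np.float64(0.095), np.float64(0.207), -0.006]
40 [np.float64(0.099), np.float64(0.248), -0.007]
46 [np.float64(0.098), np.float64(0.289), -0.009]
50 [np.float64(0.095), np.float64(0.316), -0.009]
50 [np.float64(0.095), np.float64(0.317), -0.009]
```

Request:
{"method": "play_rows", "body": {"commands": [{"delta_rot":[0,0,0],"travel":[0.017,0.021,0],"gripper":-0.9},{"delta_rot":[0,0,0],"travel":[0.04,0.054,0],"gripper":-0.9},{"delta_rot":[0,0,0],"travel":[0.06,0.09,0],"gripper":-0.9},{"delta_rot":[0,0,0],"travel":[0.076,0.128,0],"gripper":-0.9},{"delta_rot":[0,0,0],"travel":[0.088,0.167,-0.001],"gripper":-0.9},{"delta_rot":[0,0,0],"travel":[0.095,0.207,-0.002],"gripper":-0.9},{"delta_rot":[0,0,0],"travel":[0.099,0.248,-0.003],"gripper":-0.9},{"delta_rot":[0,0,0],"travel":[0.098,0.289,-0.004],"gripper":-0.9},{"delta_rot":[0,0,0],"travel":[0.095,0.316,-0.005],"gripper":-0.9},{"delta_rot":[0,0,0],"travel":[0.095,0.316,-0.005],"gripper":-0.9}]}}

```text
clock: 11.4
tool_pos: [0.5925, -0.0253, 0.0943]
eef_rot: [0.695, 0.719, 0.0, -0.0]
contact_force: [-1.5, -3.8, -1.5]
opening: 0.169
```

```bash
cat > chk.py <<'E'
from h import *
import sys
C=np.array([.586,-.0813])
st=r.get_state(); p=st['tool_pos'];F=st['contact_force']; d=p[:2]-C; a=np.arctan2(d[1],d[0]); t=np.array([np.sin(a),-np.cos(a)])
print('tool',p.round(4),'ang',np.degrees(a).round(1),'r',np.hypot(*d).round(4),'F',F.round(2),'Ftan',(F[:2]@t).round(2),'Frad',(F[:2]@d/np.hypot(*d)).round(2),'op',round(st['opening'],3))
if len(sys.argv)>1:
  for n in('scene','top'):
    s=viewer.snapshot(n);P=cloud(s);c=s['color'].astype(int);z=P[...,2];R_=np.hypot(P[...,0]-C[0],P[...,1]-C[1])
    m=(c[...,0]>90)&(c[...,1]<50)&(c[...,2]<50)&(R_<.085)&(z>.07)&(z<.16); print(n,'red',m.sum(), np.median(P[m],0).round(4) if m.sum() else '')
    m=(R_<.045)&(R_>.022)&(z>.07)&(z<.105)
    if m.sum(): q=P[m].mean(0)[:2]-C; print('  arm',m.sum(),np.degrees(np.arctan2(q[1],q[0])).round(1))
    m=(R_<.017)&(z>.083)&(z<.115)&(c[...,0]>c[...,2]*1.3); print('  hub',m.sum(),np.percentile(z[m],[50,90,97]).round(4) if m.sum() else '')
E
python3 chk.py 1
```

```text
tool [ 0.5925 -0.0253  0.0943] ang 83.3 r 0.0564 F [-1.46 -3.83 -1.46] Ftan -1.0 Frad -3.97 op 0.169
scene red 21 [ 0.5955 -0.0309  0.1034]
  arm 74 80.1
  hub 148 [0.094  0.096  0.0968]
top red 0 
  hub 0
```

```bash
python3 -c "
from h import *
arc(-277,[5,10,15,20,25,30,30],dr=(.0,-.001)); print(); arc(-307,[4,8,8],dr=(-.0003,-.0003)); arc(-315,[4,8,8])"
```

```text
5 [np.float64(-0.008), np.float64(0.033), -0.001]
10 [np.float64(-0.018), np.float64(0.065), -0.002]
15 [np.float64(-0.031), np.float64(0.097), -0.003]
20 [np.float64(-0.047), np.float64(0.127), -0.004]
25 [np.float64(-0.066), np.float64(0.156), -0.005]
30 [np.float64(-0.087), np.float64(0.183), -0.006]
30 [np.float64(-0.088), np.float64(0.183), -0.006]

4 [np.float64(-0.018), np.float64(0.02), -0.001]
8 [np.float64(-0.038), np.float64(0.038), -0.001]
8 [np.float64(-0.039), np.float64(0.037), -0.001]
4 [np.float64(-0.02), np.float64(0.018), -0.001]
8 [np.float64(-0.042), np.float64(0.034), -0.001]
8 [np.float64(-0.042), np.float64(0.034), -0.001]
```

Request:
{"method": "play_rows", "body": {"commands": [{"delta_rot":[0,0,0],"travel":[-0.008,0.033,-0.001],"gripper":-0.9},{"delta_rot":[0,0,0],"travel":[-0.018,0.065,-0.002],"gripper":-0.9},{"delta_rot":[0,0,0],"travel":[-0.031,0.097,-0.003],"gripper":-0.9},{"delta_rot":[0,0,0],"travel":[-0.047,0.127,-0.004],"gripper":-0.9},{"delta_rot":[0,0,0],"travel":[-0.066,0.156,-0.005],"gripper":-0.9},{"delta_rot":[0,0,0],"travel":[-0.087,0.183,-0.006],"gripper":-0.9},{"delta_rot":[0,0,0],"travel":[-0.087,0.183,-0.006],"gripper":-0.9}]}}

```text
clock: 12.38
tool_pos: [0.6213, -0.0373, 0.0955]
eef_rot: [0.695, 0.719, 0.001, 0.0]
contact_force: [-2.7, 0.9, 1.0]
opening: 0.17
```

```bash
python3 chk.py 1
```

```text
tool [ 0.6213 -0.0373  0.0955] ang 51.3 r 0.0564 F [-2.72  0.95  0.96] Ftan -2.71 Frad -0.96 op 0.17
scene red 22 [ 0.6244 -0.0424  0.1022]
  arm 74 49.2
  hub 145 [0.095  0.0972 0.0981]
top red 0 
  arm 50 60.9
  hub 83 [0.0949 0.0971 0.0974]
```

```bash
python3 -c "
from h import *
arc(-309,[6,12,18,24,24]); 
for a in range(-333,-500,-8): print(a);arc(a,[4,8])"
```

```text
6 [np.float64(-0.028), np.float64(0.029), -0.001]
12 [np.float64(-0.059), np.float64(0.055), -0.002]
18 [np.float64(-0.093), np.float64(0.078), -0.003]
24 [np.float64(-0.128), np.float64(0.097), -0.004]
24 [np.float64(-0.128), np.float64(0.097), -0.004]
-333
4 [np.float64(-0.025), np.float64(0.011), -0.001]
8 [np.float64(-0.05), np.float64(0.019), -0.001]
-341
4 [np.float64(-0.026), np.float64(0.007), -0.001]
8 [np.float64(-0.053), np.float64(0.012), -0.001]
-349
4 [np.float64(-0.027), np.float64(0.003), -0.001]
8 [np.float64(-0.054), np.float64(0.005), -0.001]
-357
4 [np.float64(-0.027), np.float64(-0.0), -0.001]
8 [np.float64(-0.054), np.float64(-0.003), -0.001]
-365
4 [np.float64(-0.027), np.float64(-0.004), -0.001]
8 [np.float64(-0.053), np.float64(-0.01), -0.001]
-373
4 [np.float64(-0.026), np.float64(-0.008), -0.001]
8 [np.float64(-0.051), np.float64(-0.017), -0.001]
-381
4 [np.float64(-0.024), np.float64(-0.011), -0.001]
8 [np.float64(-0.048), np.float64(-0.024), -0.001]
-389
4 [np.float64(-0.023), np.float64(-0.015), -0.001]
8 [np.float64(-0.044), np.float64(-0.031), -0.001]

[... 672 characters left out ...]
at64(-0.027), -0.001]
8 [np.float64(0.001), np.float64(-0.054), -0.001]
-453
4 [np.float64(0.003), np.float64(-0.027), -0.001]
8 [np.float64(0.008), np.float64(-0.053), -0.001]
-461
4 [np.float64(0.007), np.float64(-0.026), -0.001]
8 [np.float64(0.016), np.float64(-0.052), -0.001]
-469
4 [np.float64(0.011), np.float64(-0.025), -0.001]
8 [np.float64(0.023), np.float64(-0.049), -0.001]
-477
4 [np.float64(0.014), np.float64(-0.023), -0.001]
8 [np.float64(0.029), np.float64(-0.045), -0.001]
-485
4 [np.float64(0.017), np.float64(-0.021), -0.001]
8 [np.float64(0.035), np.float64(-0.041), -0.001]
-493
4 [np.float64(0.02), np.float64(-0.018), -0.001]
8 [np.float64(0.041), np.float64(-0.035), -0.001]
```

Request:
{"method": "play_rows", "body": {"commands": [{"delta_rot":[0,0,0],"travel":[-0.028,0.029,-0.001],"gripper":-0.9},{"delta_rot":[0,0,0],"travel":[-0.059,0.055,-0.002],"gripper":-0.9},{"delta_rot":[0,0,0],"travel":[-0.093,0.078,-0.003],"gripper":-0.9},{"delta_rot":[0,0,0],"travel":[-0.128,0.097,-0.004],"gripper":-0.9},{"delta_rot":[0,0,0],"travel":[-0.128,0.097,-0.004],"gripper":-0.9}]}}

```text
clock: 13.1
tool_pos: [0.6372, -0.0567, 0.0965]
eef_rot: [0.695, 0.719, 0.001, 0.001]
contact_force: [1.6, 3.6, 4.2]
opening: 0.169
```

```bash
python3 chk.py 1
```

```text
tool [ 0.6372 -0.0567  0.0965] ang 25.7 r 0.0568 F [1.6  3.56 4.24] Ftan -2.51 Frad 2.99 op 0.169
scene red 17 [ 0.6418 -0.0612  0.1029]
  arm 74 24.7
  hub 137 [0.0956 0.0974 0.0981]
top red 0 
  arm 51 29.8
  hub 9 [0.0906 0.0925 0.0927]
```

Request:
{"method": "play_rows", "body": {"commands": [{"delta_rot":[0,0,0],"travel":[-0.025,0.012,0],"gripper":-0.9},{"delta_rot":[0,0,0],"travel":[-0.05,0.022,-0.001],"gripper":-0.9},{"delta_rot":[0,0,0],"travel":[-0.05,0.022,-0.001],"gripper":-0.9}]}}

```text
clock: 13.58
tool_pos: [0.6404, -0.0639, 0.0966]
eef_rot: [0.695, 0.719, 0.001, 0.001]
contact_force: [3.4, 4.1, 4.3]
opening: 0.174
```

Request:
{"method": "play_rows", "body": {"commands": [{"delta_rot":[0,0,0],"travel":[-0.026,0.01,-0.001],"gripper":-0.9},{"delta_rot":[0,0,0],"travel":[-0.053,0.017,-0.001],"gripper":-0.9},{"delta_rot":[0,0,0],"travel":[-0.053,0.017,-0.001],"gripper":-0.9}]}}

```text
clock: 13.95
tool_pos: [0.6431, -0.0724, 0.0967]
eef_rot: [0.695, 0.719, 0.001, 0.001]
contact_force: [3.7, 3.5, 6.4]
opening: 0.171
```

Request:
{"method": "play_rows", "body": {"commands": [{"delta_rot":[0,0,0],"travel":[-0.027,0.006,-0.002],"gripper":-0.9},{"delta_rot":[0,0,0],"travel":[-0.054,0.009,-0.004],"gripper":-0.9},{"delta_rot":[0,0,0],"travel":[-0.054,0.009,-0.004],"gripper":-0.9}]}}

```text
clock: 14.32
tool_pos: [0.6441, -0.081, 0.097]
eef_rot: [0.696, 0.718, 0.0, 0.001]
contact_force: [2.9, 3.4, 5.5]
opening: 0.17
```

Request:
{"method": "play_rows", "body": {"commands": [{"delta_rot":[0,0,0],"travel":[-0.027,-0.001,-0.002],"gripper":-0.9},{"delta_rot":[0,0,0],"travel":[-0.054,-0.003,-0.003],"gripper":-0.9},{"delta_rot":[0,0,0],"travel":[-0.054,-0.003,-0.003],"gripper":-0.9}]}}

```text
clock: 14.7
tool_pos: [0.6438, -0.0893, 0.0973]
eef_rot: [0.696, 0.718, 0.0, 0.001]
contact_force: [5.1, 1.7, 3.9]
opening: 0.166
```

Request:
{"method": "play_rows", "body": {"commands": [{"delta_rot":[0,0,0],"travel":[-0.027,-0.001,-0.001],"gripper":-0.9},{"delta_rot":[0,0,0],"travel":[-0.053,-0.003,-0.002],"gripper":-0.9},{"delta_rot":[0,0,0],"travel":[-0.053,-0.003,-0.002],"gripper":-0.9}]}}

```text
clock: 15.08
tool_pos: [0.6429, -0.0968, 0.0975]
eef_rot: [0.695, 0.719, -0.0, 0.0]
contact_force: [3.9, 1.3, 5.1]
opening: 0.171
```

Request:
{"method": "play_rows", "body": {"commands": [{"delta_rot":[0,0,0],"travel":[-0.026,-0.006,-0.001],"gripper":-0.9},{"delta_rot":[0,0,0],"travel":[-0.051,-0.014,-0.002],"gripper":-0.9},{"delta_rot":[0,0,0],"travel":[-0.051,-0.014,-0.002],"gripper":-0.9}]}}

```text
clock: 15.45
tool_pos: [0.6407, -0.1045, 0.0976]
eef_rot: [0.695, 0.719, -0.001, 0.0]
contact_force: [4.4, 0.6, 3.8]
opening: 0.171
```

Request:
{"method": "play_rows", "body": {"commands": [{"delta_rot":[0,0,0],"travel":[-0.024,-0.011,-0.001],"gripper":-0.9},{"delta_rot":[0,0,0],"travel":[-0.047,-0.024,-0.002],"gripper":-0.9},{"delta_rot":[0,0,0],"travel":[-0.047,-0.024,-0.002],"gripper":-0.9}]}}

```text
clock: 15.82
tool_pos: [0.6373, -0.1116, 0.098]
eef_rot: [0.695, 0.719, -0.001, 0.0]
contact_force: [4.0, 0.5, 2.1]
opening: 0.172
```

Request:
{"method": "play_rows", "body": {"commands": [{"delta_rot":[0,0,0],"travel":[-0.022,-0.015,-0.001],"gripper":-0.9},{"delta_rot":[0,0,0],"travel":[-0.043,-0.031,-0.002],"gripper":-0.9},{"delta_rot":[0,0,0],"travel":[-0.043,-0.031,-0.002],"gripper":-0.9}]}}

```text
clock: 16.2
tool_pos: [0.6329, -0.1183, 0.0983]
eef_rot: [0.695, 0.719, -0.001, 0.0]
contact_force: [4.1, -0.5, 3.3]
opening: 0.17
```

Request:
{"method": "play_rows", "body": {"commands": [{"delta_rot":[0,0,0],"travel":[-0.02,-0.018,-0.001],"gripper":-0.9},{"delta_rot":[0,0,0],"travel":[-0.038,-0.037,-0.002],"gripper":-0.9},{"delta_rot":[0,0,0],"travel":[-0.038,-0.037,-0.002],"gripper":-0.9}]}}

```text
clock: 16.58
tool_pos: [0.6276, -0.1242, 0.0987]
eef_rot: [0.695, 0.719, -0.001, 0.0]
contact_force: [4.0, -0.9, 3.5]
opening: 0.17
```

Request:
{"method": "play_rows", "body": {"commands": [{"delta_rot":[0,0,0],"travel":[-0.017,-0.021,-0.001],"gripper":-0.9},{"delta_rot":[0,0,0],"travel":[-0.032,-0.043,-0.002],"gripper":-0.9},{"delta_rot":[0,0,0],"travel":[-0.032,-0.043,-0.002],"gripper":-0.9}]}}

```text
clock: 16.95
tool_pos: [0.6215, -0.1294, 0.099]
eef_rot: [0.695, 0.719, -0.001, 0.0]
contact_force: [5.6, -2.3, 2.9]
opening: 0.173
```

Request:
{"method": "play_rows", "body": {"commands": [{"delta_rot":[0,0,0],"travel":[-0.014,-0.022,-0.001],"gripper":-0.9},{"delta_rot":[0,0,0],"travel":[-0.027,-0.045,-0.002],"gripper":-0.9},{"delta_rot":[0,0,0],"travel":[-0.027,-0.045,-0.002],"gripper":-0.9}]}}

```text
clock: 17.32
tool_pos: [0.6147, -0.1338, 0.0993]
eef_rot: [0.695, 0.719, -0.001, 0.0]
contact_force: [3.9, -2.5, 4.0]
opening: 0.171
```

Request:
{"method": "play_rows", "body": {"commands": [{"delta_rot":[0,0,0],"travel":[-0.01,-0.024,-0.001],"gripper":-0.9},{"delta_rot":[0,0,0],"travel":[-0.02,-0.049,-0.002],"gripper":-0.9},{"delta_rot":[0,0,0],"travel":[-0.02,-0.049,-0.002],"gripper":-0.9}]}}

```text
clock: 17.7
tool_pos: [0.6071, -0.1374, 0.0995]
eef_rot: [0.696, 0.718, -0.001, 0.0]
contact_force: [3.2, -4.0, 2.4]
opening: 0.174
```

Request:
{"method": "play_rows", "body": {"commands": [{"delta_rot":[0,0,0],"travel":[-0.009,-0.026,-0.001],"gripper":-0.9},{"delta_rot":[0,0,0],"travel":[-0.017,-0.051,-0.002],"gripper":-0.9},{"delta_rot":[0,0,0],"travel":[-0.017,-0.051,-0.002],"gripper":-0.9}]}}

```text
clock: 18.08
tool_pos: [0.5993, -0.1398, 0.0997]
eef_rot: [0.695, 0.719, -0.001, -0.0]
contact_force: [3.3, -4.3, 3.2]
opening: 0.175
```

Request:
{"method": "play_rows", "body": {"commands": [{"delta_rot":[0,0,0],"travel":[-0.006,-0.027,-0.001],"gripper":-0.9},{"delta_rot":[0,0,0],"travel":[-0.01,-0.053,-0.002],"gripper":-0.9},{"delta_rot":[0,0,0],"travel":[-0.01,-0.053,-0.002],"gripper":-0.9}]}}

```text
clock: 18.45
tool_pos: [0.5915, -0.141, 0.1]
eef_rot: [0.695, 0.719, -0.001, -0.0]
contact_force: [3.0, -4.2, 1.3]
opening: 0.17
```

Request:
{"method": "play_rows", "body": {"commands": [{"delta_rot":[0,0,0],"travel":[-0.002,-0.027,-0.001],"gripper":-0.9},{"delta_rot":[0,0,0],"travel":[-0.002,-0.054,-0.002],"gripper":-0.9},{"delta_rot":[0,0,0],"travel":[-0.002,-0.054,-0.002],"gripper":-0.9}]}}

```text
clock: 18.82
tool_pos: [0.5843, -0.1409, 0.1004]
eef_rot: [0.695, 0.719, 0.0, 0.0]
contact_force: [4.2, -3.4, 0.7]
opening: 0.167
```

Request:
{"method": "play_rows", "body": {"commands": [{"delta_rot":[0,0,0],"travel":[0.001,-0.017,0],"gripper":-0.9},{"delta_rot":[0,0,0],"travel":[0.003,-0.033,-0.001],"gripper":-0.9},{"delta_rot":[0,0,0],"travel":[0.003,-0.033,-0.001],"gripper":-0.9}]}}

```text
clock: 19.2
tool_pos: [0.5811, -0.1403, 0.1007]
eef_rot: [0.695, 0.719, 0.001, 0.001]
contact_force: [6.4, -4.7, -2.4]
opening: 0.169
```

Request:
{"method": "play_rows", "body": {"commands": [{"delta_rot":[0,0,0],"travel":[0.002,-0.02,0],"gripper":-0.9},{"delta_rot":[0,0,0],"travel":[0.002,-0.02,0],"gripper":-0.9},{"delta_rot":[0,0,0],"travel":[0.002,-0.02,0],"gripper":-0.9}]}}

```text
clock: 19.58
tool_pos: [0.5793, -0.14, 0.1008]
eef_rot: [0.695, 0.719, 0.002, 0.002]
contact_force: [7.7, -3.9, -2.4]
opening: 0.173
```

The load climbed from 3.0 to 4.2, 6.4 and 7.7 N as I pushed on, so this is the stop, at about 1.18 turns from the start. I'm easing back to where it only just touches.

Request:
{"method": "play_rows", "body": {"commands": [{"delta_rot":[0,0,0],"travel":[-0.002,0.015,0],"gripper":-0.9},{"delta_rot":[0,0,0],"travel":[-0.002,0.03,0],"gripper":-0.9},{"delta_rot":[0,0,0],"travel":[-0.002,0.03,0],"gripper":-0.9}]}}

```text
clock: 19.95
tool_pos: [0.5822, -0.1405, 0.1005]
eef_rot: [0.695, 0.719, 0.001, 0.001]
contact_force: [5.8, -3.0, -1.0]
opening: 0.172
```

Request:
{"method": "play_rows", "body": {"commands": [{"delta_rot":[0,0,0],"travel":[-0.001,0.015,0],"gripper":-0.9},{"delta_rot":[0,0,0],"travel":[-0.001,0.015,0],"gripper":-0.9}]}}

```text
clock: 20.2
tool_pos: [0.5836, -0.1407, 0.1004]
eef_rot: [0.695, 0.719, 0.0, 0.0]
contact_force: [4.6, -4.3, 0.5]
opening: 0.172
```

```bash
python3 chk.py 1
```

```text
tool [ 0.5836 -0.1407  0.1004] ang -92.3 r 0.0594 F [ 4.57 -4.27  0.48] Ftan -4.73 Frad 4.09 op 0.172
scene red 11 [ 0.5905 -0.1462  0.1068]
  hub 0 
top red 0 
  arm 61 -95.6
  hub 169 [0.0984 0.1008 0.1021]
```

Request:
{"method": "play_rows", "body": {"commands": [{"delta_rot":[0,0,0],"travel":[0,0,0],"gripper":-0.2},{"delta_rot":[0,0,0],"travel":[0,0,0],"gripper":-0.09},{"delta_rot":[0,0,0],"travel":[0,0,-0.1],"gripper":-0.09},{"delta_rot":[0,0,0],"travel":[0,0,-0.4],"gripper":-0.09},{"delta_rot":[0,0,0],"travel":[0,0,-0.6],"gripper":-0.09},{"delta_rot":[0,0,0],"travel":[0,0,-0.6],"gripper":-0.09}], "force": 20}}

```text
clock: 21.05
tool_pos: [0.5843, -0.14, 0.1937]
eef_rot: [0.695, 0.719, 0.001, 0.002]
contact_force: [-1.0, -0.1, -1.1]
opening: 0.454
```

Request:
{"method": "play_rows", "body": {"commands": [{"delta_rot":[0,0,0],"travel":[0.4,0.03,0],"gripper":-0.09},{"delta_rot":[0,0,0],"travel":[0.8,0.03,0],"gripper":-0.09},{"delta_rot":[0,0,0],"travel":[0.82,0.03,0],"gripper":-0.09},{"delta_rot":[0,0,0],"travel":[0.82,0.03,0],"gripper":-0.09}]}}

```text
clock: 21.55
tool_pos: [0.5825, -0.0178, 0.19]
eef_rot: [0.695, 0.719, -0.001, -0.0]
contact_force: [-0.2, -0.3, -1.3]
opening: 0.451
```

```bash
sed -i 's/\.586,-\.0813/.5865,-.0826/' chk.py; python3 chk.py 1; python3 - <<'E'
from h import *
s=viewer.snapshot('scene')
a=cv2.resize(s['color'][120:280,180:330],(600,640)[:2],interpolation=cv2.INTER_CUBIC)[:600]
cv2.imwrite('pics/s4.png',a[...,::-1])
E
```

```text
tool [ 0.5825 -0.0178  0.19  ] ang 93.5 r 0.065 F [-0.16 -0.26 -1.27] Ftan -0.18 Frad -0.25 op 0.451
scene red 82 [ 0.5936 -0.1425  0.1286]
  arm 76 -84.3
  hub 152 [0.0987 0.101  0.1017]
top red 0 
  hub 0
```

View pics/s4.png

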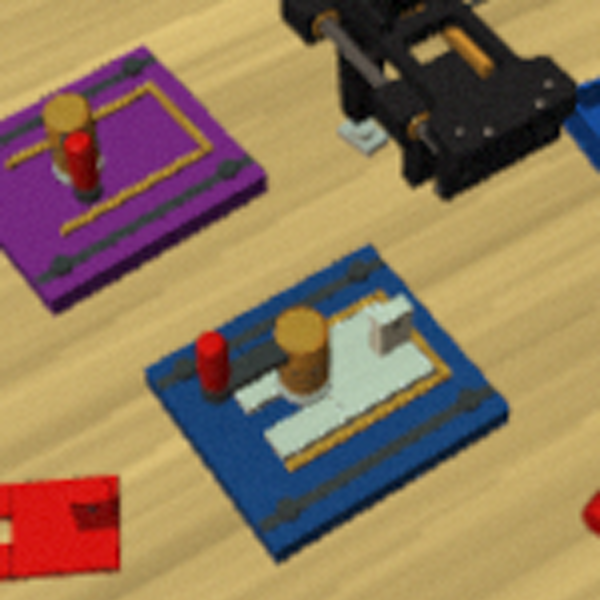

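The crank arm now points towards fixture +x, clear of the lug, and the nut is raised. The picture suggests the knob sprang back a few degrees after release, so I'll measure its angle with the wrist camera.

Request:
{"method": "play_rows", "body": {"commands": [{"delta_rot":[0,0,0],"travel":[-0.4,0,0],"gripper":-0.09},{"delta_rot":[0,0,0],"travel":[-0.8,0,0],"gripper":-0.09},{"delta_rot":[0,0,0],"travel":[-1,0,0],"gripper":-0.09},{"delta_rot":[0,0,0],"travel":[-1,0,0],"gripper":-0.09},{"delta_rot":[0,0,0],"travel":[-1,0,0],"gripper":-0.09}]}}

```text
clock: 22.32
tool_pos: [0.5883, -0.1665, 0.1906]
eef_rot: [0.695, 0.719, 0.0, -0.0]
contact_force: [0.0, 0.6, 0.7]
opening: 0.456
```

```bash
cat > knob.py <<'E'
from h import *
s=viewer.snapshot('wrist');P=cloud(s);c=s['color'].astype(int);z=P[...,2];save(s,'w5.png')
near=np.hypot(P[...,0]-.5865,P[...,1]+.0826)<.08
m=near&(c[...,0]>2*c[...,1])&(c[...,0]>2*c[...,2])&(z>.08)&(z<.16); print('knob',m.sum(),'z',np.percentile(z[m],[50,90,97]).round(4))
t=m&(abs(z-np.percentile(z[m],80))<.003); k=(np.percentile(P[t],3,axis=0)+np.percentile(P[t],97,axis=0))/2; print(k.round(4),t.sum())
t=near&(z>.09)&(z<.106)&(c[...,0]>c[...,2]*1.4)&(c[...,0]<2*c[...,1]);h=(np.percentile(P[t],3,axis=0)+np.percentile(P[t],97,axis=0))/2; print('hub',t.sum(),h.round(4),np.median(z[t]))
t=near&(z>.055)&(z<.07)&(P[...,1]>-.045);print('lug',t.sum(),cv2.minAreaRect(P[t][:,:2].astype(np.float32)) if t.sum() else '')
d=(k-h)[:2];print('angle',np.degrees(np.arctan2(d[1],d[0])),np.hypot(*d))
E
python3 knob.py; python3 chk.py
```

```text
knob 485 z [0.1338 0.1351 0.1355]
[ 0.5865 -0.1375  0.1338] 363
hub 1302 [ 0.5847 -0.0806  0.0989] 0.09976284468192045
lug 276 ((0.5827136039733887, -0.02285332791507244), (0.011748915538191795, 0.012438347563147545), 1.2185685634613037)
angle -88.15543779612241 0.05686516083183345
tool [ 0.5884 -0.1657  0.1907] ang -88.7 r 0.0831 F [-0.67  1.57 -0.29] Ftan 0.64 Frad -1.58 op 0.456
```

View pics/w5.png

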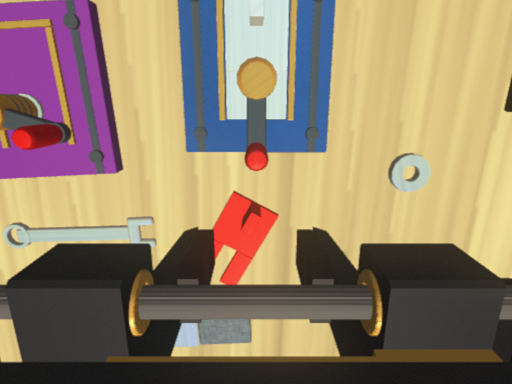

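The wrist camera puts the crank at -88.2°. Allowing for pad compliance, that is exactly where the force data place first contact with the stop, and the peak push was about 3.4 mm. Nut is done; next the lug.

Request:
{"method": "play_rows", "body": {"commands": [{"delta_rot":[0,0,0],"travel":[0.4,0.005,0],"gripper":-0.09},{"delta_rot":[0,0,0],"travel":[0.8,0.008,0],"gripper":-0.09},{"delta_rot":[0,0,0],"travel":[0.99,0.008,0],"gripper":-0.09},{"delta_rot":[0,0,0],"travel":[0.99,0.008,0.3],"gripper":-0.09},{"delta_rot":[0,0,0],"travel":[0.99,0.008,0.5],"gripper":-0.09},{"delta_rot":[0,0,0],"travel":[0.99,0.008,0.5],"gripper":-0.09}], "force": 10}}

```text
clock: 23.12
tool_pos: [0.5827, -0.0172, 0.114]
eef_rot: [0.694, 0.72, -0.002, -0.002]
contact_force: [0.6, 0.2, -0.1]
opening: 0.457
```

```bash
python3 - <<'E'
from h import *
st=r.get_state(); p=st['tool_pos'];print(p.round(4),st['eef_rot'].round(4),st['contact_force'].round(2)); M=R.from_quat(st['eef_rot']).as_matrix()
for tgt in ([.5845,-.0175,.06],[.5845,-.0175,.035]): print((M.T@(np.array(tgt)-p)/.15).round(3))
E
```

```text
[ 0.5827 -0.0172  0.114 ] [ 0.694   0.7199 -0.0015 -0.0018] [ 0.63  0.17 -0.13]
[-0.002  0.014  0.36 ]
[-0.002  0.014  0.527]
```

Request:
{"method": "play_rows", "body": {"commands": [{"delta_rot":[0,0,0],"travel":[-0.002,0.012,0.15],"gripper":-0.09},{"delta_rot":[0,0,0],"travel":[-0.002,0.012,0.35],"gripper":-0.09},{"delta_rot":[0,0,0],"travel":[-0.002,0.012,0.48],"gripper":-0.09},{"delta_rot":[0,0,0],"travel":[-0.002,0.012,0.525],"gripper":-0.09},{"delta_rot":[0,0,0],"travel":[-0.002,0.012,0.525],"gripper":-0.09},{"delta_rot":[0,0,0],"travel":[-0.002,0.012,0.525],"gripper":-0.09}]}}

```text
clock: 23.88
tool_pos: [0.5875, -0.0189, 0.0381]
eef_rot: [0.695, 0.719, 0.001, 0.001]
contact_force: [-0.4, 0.6, 1.3]
opening: 0.453
```

Request:
{"method": "play_rows", "body": {"commands": [{"delta_rot":[0,0,0],"travel":[0,0,0],"gripper":-0.4},{"delta_rot":[0,0,0],"travel":[0,0,0],"gripper":-0.6},{"delta_rot":[0,0,0],"travel":[0,0,0],"gripper":-0.95},{"delta_rot":[0,0,0],"travel":[0,0,0],"gripper":-0.95},{"delta_rot":[0,0,0],"travel":[0,0,0],"gripper":-0.95}]}}

```text
clock: 24.5
tool_pos: [0.5865, -0.0191, 0.0368]
eef_rot: [0.695, 0.719, -0.0, 0.0]
contact_force: [0.2, 0.3, -0.0]
opening: 0.022
```

```bash
python3 chk.py; python3 -c "
from h import *
print(r.get_state()['eef_rot'].round(4),r.get_state()['moment'].round(3))"
```

```text
tool [ 0.5865 -0.0191  0.0368] ang 90.0 r 0.0635 F [ 0.24  0.25 -0.02] Ftan 0.24 Frad 0.25 op 0.022
[ 0.6952  0.7189 -0.      0.    ] [ 0.023 -0.068  0.04 ]
```

Opening 0.022 is too small for the 12 mm lug. I need to look.

```bash
python3 - <<'E'
from h import *
s=viewer.snapshot('scene');t=viewer.snapshot('wrist')
a=cv2.resize(s['color'][140:260,200:330],(390,360),interpolation=cv2.INTER_CUBIC);b=cv2.resize(t['color'],(410,308))
o=np.zeros((360,800,3),np.uint8);o[:,:390]=a;o[:308,390:]=b
cv2.imwrite('pics/s6.png',o[...,::-1])
P=cloud(s);z=P[...,2]
m=(np.hypot(P[...,0]-.586,P[...,1]+.019)<.035)&(z>.05)&(z<.068);print(m.sum(),np.percentile(P[m],[3,50,97],axis=0).round(4))
E
```

```text
20 [[ 0.5795 -0.031   0.0521]
 [ 0.5861 -0.0295  0.06  ]
 [ 0.5918 -0.0268  0.0663]]
```

View pics/s6.png

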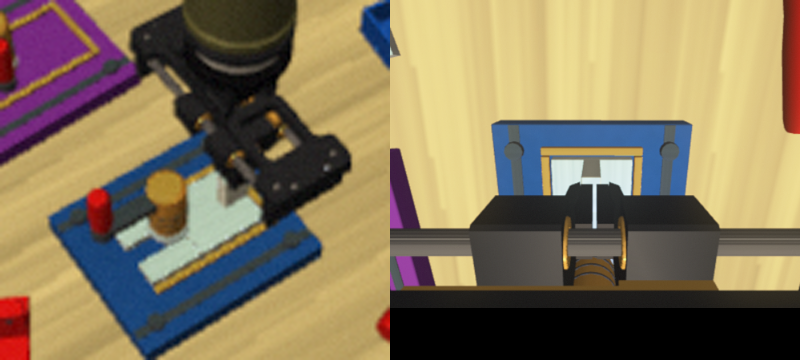

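```bash
python3 - <<'E'
from h import *
s=viewer.snapshot('wrist');P=cloud(s)
print(s['origin'],r.get_state()['tool_pos'],r.get_state()['q'].round(3))
k=512/410
for v in list(range(150,236,6)):
    i=int(v*k); print(i,[(u,*P[i,u].round(3)) for u in (int((595-390)*k),int((588-390)*k))], s['color'][i,int(205*k)])
c=s['color'][170:310,190:330]; cv2.imwrite('pics/w7.png',cv2.resize(c,(700,700)[:2])[:600,:,::-1])
E
```

```text
[0.58301676 0.05092778 0.21041244] [ 0.58649184 -0.01916549  0.03685638] [ 0.141  0.903 -0.327  1.8    0.527  0.526 -0.499]
187 [(256, np.float64(0.585), np.float64(0.001), np.float64(0.024)), (247, np.float64(0.58), np.float64(0.001), np.float64(0.025))] [201 167  81]
194 [(256, np.float64(0.585), np.float64(-0.005), np.float64(0.02)), (247, np.float64(0.58), np.float64(-0.005), np.float64(0.018))] [ 86 114 156]
202 [(256, np.float64(0.585), np.float64(-0.005), np.float64(0.035)), (247, np.float64(0.58), np.float64(-0.005), np.float64(0.035))] [117 114 100]
209 [(256, np.float64(0.585), np.float64(-0.005), np.float64(0.047)), (247, np.float64(0.58), np.float64(-0.005), np.float64(0.048))] [118 114 101]
217 [(256, np.float64(0.585), np.float64(-0.005), np.float64(0.059)), (247, np.float64(0.581), np.float64(-0.005), np.float64(0.06))] [118 115 101]
224 [(256, np.float64(0.585), np.float64(-0.007), np.float64(0.064)), (247, np.float64(0.581), np.float64(-0.007), np.float64(0.064))] [218 234 235]
232 [(256, np.float64(0.585), np.float64(-0.011), np.float64(0.063)), (247, np.float64(0.5
[... 539 characters left out ...]
oat64(-0.027), np.float64(0.064)), (247, np.float64(0.582), np.float64(-0.01), np.float64(0.096))] [227 242 251]
269 [(256, np.float64(0.587), np.float64(-0.051), np.float64(0.028)), (247, np.float64(0.582), np.float64(-0.009), np.float64(0.103))] [220 237 243]
277 [(256, np.float64(0.587), np.float64(-0.057), np.float64(0.027)), (247, np.float64(0.582), np.float64(-0.01), np.float64(0.108))] [219 236 244]
284 [(256, np.float64(0.585), np.float64(0.008), np.float64(0.141)), (247, np.float64(0.582), np.float64(0.008), np.float64(0.141))] [160 178 190]
292 [(256, np.float64(0.585), np.float64(0.007), np.float64(0.143)), (247, np.float64(0.583), np.float64(0.008), np.float64(0.145))] [65 61 58]
```

View pics/w7.png

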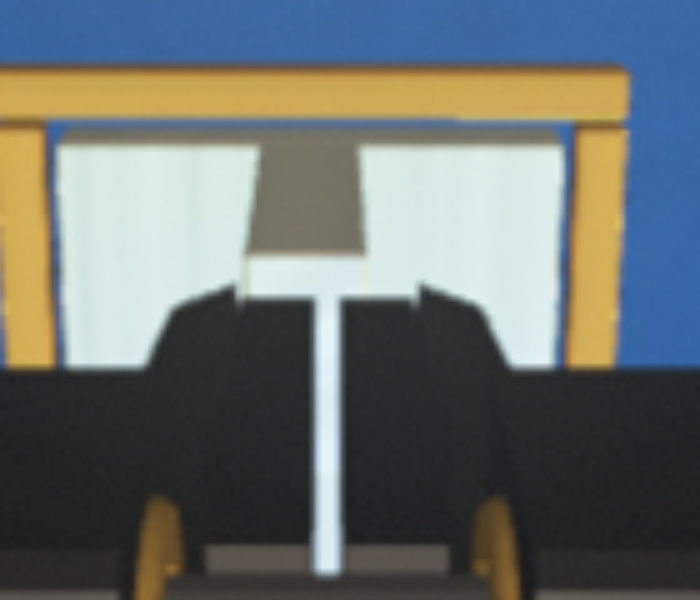

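```bash
python3 - <<'E'
from h import *
s=viewer.snapshot('wrist');P=cloud(s)
for p in ([.578,-.0095,.037],[.578,-.0095,.05],[.578,-.0095,.065],[.5865,-.0095,.037],[.5865,-.019,.064]): print(p,np.round(proj(s,p),1))
for v in (222,226,228,230,234,240): print(v,[(u,*P[v,u].round(3)) for u in (222,228,234,238,242,250,262,270,276,282)])
E
```

```text
[0.578, -0.0095, 0.037] [242.9 210.4]
[0.578, -0.0095, 0.05] [242.  218.5]
[0.578, -0.0095, 0.065] [240.7 229.5]
[0.5865, -0.0095, 0.037] [257.9 210.9]
[0.5865, -0.019, 0.064] [257.6 247.2]
222 [(222, np.float64(0.565), np.float64(-0.021), np.float64(0.028)), (228, np.float64(0.569), np.float64(-0.021), np.float64(0.027)), (234, np.float64(0.573), np.float64(-0.02), np.float64(0.028)), (238, np.float64(0.577), np.float64(-0.006), np.float64(0.065)), (242, np.float64(0.578), np.float64(-0.006), np.float64(0.064)), (250, np.float64(0.582), np.float64(-0.006), np.float64(0.064)), (262, np.float64(0.588), np.float64(-0.006), np.float64(0.064)), (270, np.float64(0.594), np.float64(-0.019), np.float64(0.028)), (276, np.float64(0.598), np.float64(-0.019), np.float64(0.029)), (282, np.float64(0.601), np.float64(-0.019), np.float64(0.028))]
226 [(222, np.float64(0.565), np.float64(-0.023), np.float64(0.028)), (228, np.float64(0.569), np.float64(-0.023), np.float64(0.028)), (234, np.float64(0.573), np.float64(-0.023), np.float64(0.027)), (238, np.float64(0.577), np.float64(-0.008), np.float64(
[... 2303 characters left out ...]
64(0.597), np.float64(-0.007), np.float64(0.074))]
240 [(222, np.float64(0.571), np.float64(-0.008), np.float64(0.081)), (228, np.float64(0.573), np.float64(-0.008), np.float64(0.08)), (234, np.float64(0.576), np.float64(-0.008), np.float64(0.08)), (238, np.float64(0.577), np.float64(-0.009), np.float64(0.078)), (242, np.float64(0.579), np.float64(-0.01), np.float64(0.076)), (250, np.float64(0.583), np.float64(-0.01), np.float64(0.076)), (262, np.float64(0.588), np.float64(-0.009), np.float64(0.077)), (270, np.float64(0.592), np.float64(-0.009), np.float64(0.077)), (276, np.float64(0.594), np.float64(-0.007), np.float64(0.081)), (282, np.float64(0.597), np.float64(-0.007), np.float64(0.08))]
```

The picture shows the visible fingertips ending at z≈0.065, just above the lug top. That is about 28 mm higher than the reported TCP, so the fingers closed on air; the knob grip earlier was also shallower than I intended. I'll open, shift 2 mm towards -x and descend with checks.

Request:
{"method": "play_rows", "body": {"commands": [{"delta_rot":[0,0,0],"travel":[0,-0.013,-0.03],"gripper":-0.09},{"delta_rot":[0,0,0],"travel":[0,-0.013,-0.03],"gripper":-0.09},{"delta_rot":[0,0,0],"travel":[0,-0.013,-0.03],"gripper":-0.09},{"delta_rot":[0,0,0],"travel":[0,-0.013,-0.03],"gripper":-0.09},{"delta_rot":[0,0,0],"travel":[0,-0.013,0.04],"gripper":-0.09},{"delta_rot":[0,0,0],"travel":[0,-0.013,0.09],"gripper":-0.09},{"delta_rot":[0,0,0],"travel":[0,-0.013,0.09],"gripper":-0.09}]}}

```text
clock: 25.58
tool_pos: [0.5838, -0.0193, 0.0223]
eef_rot: [0.695, 0.719, -0.001, -0.001]
contact_force: [-0.0, -1.2, -0.5]
opening: 0.453
```

```bash
cat > tips.py <<'E'
from h import *
s=viewer.snapshot('wrist');P=cloud(s);st=r.get_state();p=st['tool_pos']
print('tcp',p.round(4),'F',st['contact_force'].round(2),'M',st['moment'].round(3),'op',round(st['opening'],3),'rot',st['eef_rot'].round(4))
m=(s['color'].sum(-1)<170)&(abs(P[...,1]-p[1]-.0095)<.004)&(abs(P[...,0]-p[0])<.05)
print('finger low z',np.percentile(P[m][:,2],[0.5,2,5]).round(4), 'x range',np.percentile(P[m][:,0],[2,98]).round(4))
for side in(-1,1):
    q=P[m&((P[...,0]-p[0])*side>0)]; q=q[q[:,2]<q[:,2].min()+.02]; print(side,'x',q[:,0].min().round(4),q[:,0].max().round(4),'zmin',q[:,2].min().round(4))
t=(np.hypot(P[...,0]-.5845,P[...,1]+.0196)<.02)&(P[...,2]>.05)&(P[...,2]<.075)&(s['color'].min(-1)>150)
if t.sum()>20: print('lug top',P[t].mean(0).round(4),np.percentile(P[t],[2,98],axis=0).round(4))
E
python3 tips.py
```

```text
tcp [ 0.5841 -0.0192  0.0228] F [-0.17 -0.41  0.66] M [-0.059 -0.045 -0.048] op 0.456 rot [ 6.951e-01  7.189e-01 -4.000e-04 -3.000e-04]
finger low z [0.0522 0.0542 0.0574] x range [0.5476 0.6165]
-1 x 0.548 0.5622 zmin 0.0504
1 x 0.6018 0.6162 zmin 0.0499
lug top [ 0.5832 -0.0166  0.0636] [[ 0.577  -0.028   0.0578]
 [ 0.6021 -0.0056  0.0651]]
```

Request:
{"method": "play_rows", "body": {"commands": [{"delta_rot":[0,0,0],"travel":[0.005,0,0.05],"gripper":-0.09},{"delta_rot":[0,0,0],"travel":[0.01,0,0.105],"gripper":-0.09},{"delta_rot":[0,0,0],"travel":[0.01,0,0.105],"gripper":-0.09},{"delta_rot":[0,0,0],"travel":[0.01,0,0.105],"gripper":-0.3},{"delta_rot":[0,0,0],"travel":[0.01,0,0.105],"gripper":-0.9},{"delta_rot":[0,0,0],"travel":[0.01,0,0.105],"gripper":-0.9},{"delta_rot":[0,0,0],"travel":[0.01,0,0.105],"gripper":-0.9}], "force": 8}}

```text
clock: 26.5
tool_pos: [0.5846, -0.0178, 0.0078]
eef_rot: [0.695, 0.719, 0.0, 0.0]
contact_force: [-0.3, -0.7, 0.9]
opening: 0.135
```

```bash
python3 tips.py
```

```text
tcp [ 0.5846 -0.0178  0.0078] F [ 0.13 -0.01  1.56] M [-0.052  0.02  -0.015] op 0.136 rot [6.952e-01 7.188e-01 1.000e-04 1.000e-04]
finger low z [0.0375 0.0395 0.0423] x range [0.5641 0.6017]
-1 x 0.563 0.5766 zmin 0.0368
1 x 0.5894 0.6029 zmin 0.0368
lug top [ 0.5831 -0.0126  0.0637] [[ 0.5774 -0.0199  0.0624]
 [ 0.5888 -0.0056  0.065 ]]
```

The opening of 0.135 is 11.9 mm, so the lug is gripped properly. I'm tightening and lifting 8 mm; the lip needs more than 5 mm and the gap under the washer is about 11.5 mm.

Request:
{"method": "play_rows", "body": {"commands": [{"delta_rot":[0,0,0],"travel":[0,0,0],"gripper":-0.95},{"delta_rot":[0,0,0],"travel":[0,0,0],"gripper":-0.95},{"delta_rot":[0,0,0],"travel":[0,0,0],"gripper":-0.95},{"delta_rot":[0,0,0],"travel":[0,0,-0.014],"gripper":-0.95},{"delta_rot":[0,0,0],"travel":[0,0,-0.028],"gripper":-0.95},{"delta_rot":[0,0,0],"travel":[0,0,-0.042],"gripper":-0.95},{"delta_rot":[0,0,0],"travel":[0,0,-0.055],"gripper":-0.95},{"delta_rot":[0,0,0],"travel":[0,0,-0.055],"gripper":-0.95},{"delta_rot":[0,0,0],"travel":[0,0,-0.055],"gripper":-0.95}], "force": 45}}

```text
clock: 27.68
tool_pos: [0.5845, -0.0178, 0.0159]
eef_rot: [0.695, 0.719, -0.0, 0.0]
contact_force: [0.1, 0.2, -2.5]
opening: 0.135
```

```bash
python3 tips.py; python3 - <<'E'
from h import *
s=viewer.snapshot('scene');P=cloud(s);z=P[...,2];c=s['color']
a=cv2.resize(c[170:260,200:320],(720,540),interpolation=cv2.INTER_CUBIC);cv2.imwrite('pics/s8.png',a[...,::-1])
m=(c.min(-1)>120)&(z>.03)&(z<.045)&(abs(P[...,0]-.587)<.04)&(P[...,1]<0)&(P[...,1]>-.12)
Q=P[m]; print(len(Q),np.percentile(Q,[5,50,95],axis=0).round(4))
A=np.c_[Q[:,:2]-[.587,-.06],np.ones(len(Q))]
for _ in range(5):
    co,*_x=np.linalg.lstsq(A,Q[:,2],rcond=None); e=abs(A@co-Q[:,2])<.002; A,Q=A[e],Q[e]
print('plane slopes,height',co.round(4),len(Q))
E
```

```text
tcp [ 0.5845 -0.0177  0.0158] F [ 0.55 -0.84 -2.94] M [ 0.047 -0.113  0.001] op 0.133 rot [ 6.951e-01  7.189e-01 -1.000e-04  0.000e+00]
finger low z [0.046  0.0476 0.0501] x range [0.5641 0.6013]
-1 x 0.5628 0.5765 zmin 0.0452
1 x 0.5892 0.6027 zmin 0.0442
lug top [ 0.5829 -0.0126  0.0717] [[ 0.5773 -0.02    0.0703]
 [ 0.5886 -0.0056  0.073 ]]
524 [[ 0.5648 -0.1108  0.033 ]
 [ 0.6007 -0.0538  0.0354]
 [ 0.6151 -0.0216  0.0389]]
plane slopes,height [0.0119 0.0038 0.0353] 386
```

View pics/s8.png

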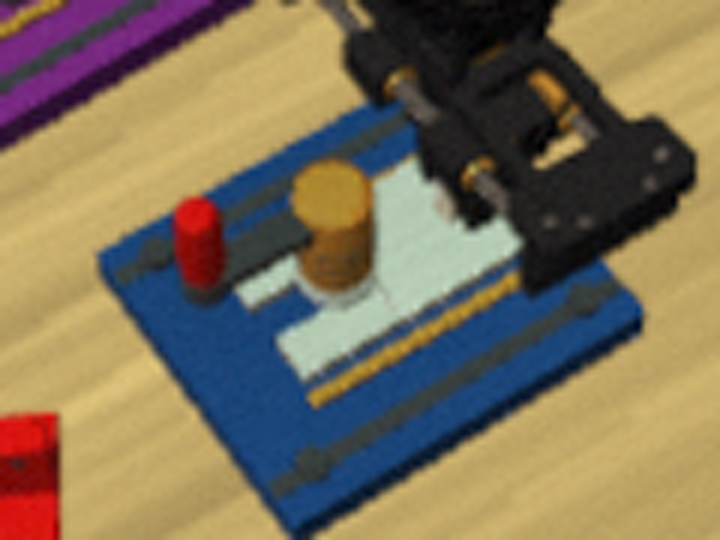

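The part is lifted 8 mm and level, clear of the lips and still below the washer. Drawing it out along fixture -x.

Request:
{"method": "play_rows", "body": {"commands": [{"delta_rot":[0,0,0],"travel":[0.03,0,0],"gripper":-0.95},{"delta_rot":[0,0,0],"travel":[0.09,0,0],"gripper":-0.95},{"delta_rot":[0,0,0],"travel":[0.15,0,0],"gripper":-0.95},{"delta_rot":[0,0,0],"travel":[0.2,0,0],"gripper":-0.95},{"delta_rot":[0,0,0],"travel":[0.2,0,0],"gripper":-0.95}]}}

```text
clock: 28.4
tool_pos: [0.5835, 0.0137, 0.0159]
eef_rot: [0.694, 0.719, 0.0, -0.0]
contact_force: [-0.6, 0.4, -2.4]
opening: 0.131
```

```bash
python3 tips.py|head -1
```

```text
tcp [0.5835 0.0127 0.0159] F [ 0.   -0.13 -2.36] M [-0.007 -0.036 -0.01 ] op 0.13 rot [ 0.6948  0.7192 -0.      0.    ]
```

No drag, so I continue to about 85 mm, then raise.

Request:
{"method": "play_rows", "body": {"commands": [{"delta_rot":[0,0,0],"travel":[0.08,0,0],"gripper":-0.95},{"delta_rot":[0,0,0],"travel":[0.18,0,0],"gripper":-0.95},{"delta_rot":[0,0,0],"travel":[0.28,0,0],"gripper":-0.95},{"delta_rot":[0,0,0],"travel":[0.37,0,0],"gripper":-0.95},{"delta_rot":[0,0,0],"travel":[0.37,0,0],"gripper":-0.95},{"delta_rot":[0,0,0],"travel":[0.37,0,-0.15],"gripper":-0.95},{"delta_rot":[0,0,0],"travel":[0.4,0,-0.4],"gripper":-0.95},{"delta_rot":[0,0,0],"travel":[0.6,0,-0.5],"gripper":-0.95},{"delta_rot":[0,0,0],"travel":[0.8,0,-0.5],"gripper":-0.95},{"delta_rot":[0,0,0],"travel":[1,0,-0.5],"gripper":-0.95},{"delta_rot":[0,0,0],"travel":[1,0,-0.5],"gripper":-0.95}]}}

```text
clock: 29.82
tool_pos: [0.578, 0.1654, 0.0911]
eef_rot: [0.694, 0.72, 0.001, -0.001]
contact_force: [-0.2, -0.8, -2.6]
opening: 0.131
```

```bash
python3 - <<'E'
from h import *
st=r.get_state(); p=st['tool_pos'];print(p.round(4),st['contact_force'].round(2)); M=R.from_quat(st['eef_rot']).as_matrix()
print((M.T@(np.array([.5695,.322,.091])-p)/.15).round(3))
s=viewer.snapshot('scene');P=cloud(s);z=P[...,2];c=s['color'].astype(int)
m=(abs(P[...,0]-.575)<.16)&(abs(P[...,1]-.29)<.14)&(z>.026)&(z<.036)&(c[...,2]>1.3*c[...,0]);print(cv2.minAreaRect(P[m][:,:2].astype(np.float32)))
E
```

```text
[0.578  0.1654 0.0911] [-0.19 -0.8  -2.56]
[ 1.046 -0.018  0.003]
((0.571744978427887, 0.2934744358062744), (0.22240249812602997, 0.1614481657743454), 83.89874267578125)
```

Request:
{"method": "play_rows", "body": {"commands": [{"delta_rot":[0,0,0],"travel":[0.3,-0.018,0],"gripper":-0.95},{"delta_rot":[0,0,0],"travel":[0.6,-0.018,0],"gripper":-0.95},{"delta_rot":[0,0,0],"travel":[0.85,-0.018,0],"gripper":-0.95},{"delta_rot":[0,0,0],"travel":[1,-0.018,0],"gripper":-0.95},{"delta_rot":[0,0,0],"travel":[1,-0.018,0.1],"gripper":-0.95},{"delta_rot":[0,0,0],"travel":[1,-0.018,0.25],"gripper":-0.95},{"delta_rot":[0,0,0],"travel":[1,-0.018,0.4],"gripper":-0.95},{"delta_rot":[0,0,0],"travel":[1,-0.018,0.5],"gripper":-0.95},{"delta_rot":[0,0,0],"travel":[1,-0.018,0.55],"gripper":-0.95},{"delta_rot":[0,0,0],"travel":[1,-0.018,0.55],"gripper":-0.95},{"delta_rot":[0,0,0],"travel":[1,-0.018,0.55],"gripper":-0.95}]}}

```text
clock: 31.25
tool_pos: [0.5713, 0.3122, 0.0091]
eef_rot: [0.695, 0.719, 0.001, 0.0]
contact_force: [0.8, 0.1, -2.3]
opening: 0.133
```

```bash
python3 tips.py|head -1; python3 - <<'E'
from h import *
for n in('scene','top'):
    s=viewer.snapshot(n);P=cloud(s);z=P[...,2];c=s['color']
    m=(c.min(-1)>110)&(z>.012)&(z<.045)&(abs(P[...,0]-.57)<.08)&(abs(P[...,1]-.29)<.1)
    if m.sum()>50: 
        Q=P[m];A=np.c_[Q[:,:2]-[.57,.272],np.ones(len(Q))]
        for _ in range(5):
            co,*_x=np.linalg.lstsq(A,Q[:,2],rcond=None); e=abs(A@co-Q[:,2])<.002; A,Q=A[e],Q[e]
        print(n,'plate top plane',co.round(4),len(Q),Q.min(0).round(3),Q.max(0).round(3))
    f=(abs(P[...,0]-.57)<.06)&(abs(P[...,1]-.29)<.09)&(c[...,2]>1.3*c[...,0])&(z<.012); print(n,'tray floor z',np.median(z[f]).round(4))
E
```

```text
tcp [0.5713 0.3123 0.0092] F [-1.07  1.08 -2.34] M [ 0.095 -0.087 -0.019] op 0.135 rot [6.952e-01 7.189e-01 7.000e-04 2.000e-04]
scene plate top plane [-0.0014  0.01    0.0289] 420 [0.491 0.212 0.026] [0.605 0.322 0.031]
scene tray floor z 0.0036
top plate top plane [-0.0052 -0.001   0.0279] 624 [0.542 0.213 0.026] [0.602 0.313 0.03 ]
top tray floor z 0.0028
```

Request:
{"method": "play_rows", "body": {"commands": [{"delta_rot":[0,0,0],"travel":[0,0,0.03],"gripper":-0.95},{"delta_rot":[0,0,0],"travel":[0,0,0.06],"gripper":-0.95},{"delta_rot":[0,0,0],"travel":[0,0,0.08],"gripper":-0.95},{"delta_rot":[0,0,0],"travel":[0,0,0.09],"gripper":-0.95},{"delta_rot":[0,0,0],"travel":[0,0,0.1],"gripper":-0.95},{"delta_rot":[0,0,0],"travel":[0,0,0.105],"gripper":-0.95},{"delta_rot":[0,0,0],"travel":[0,0,0.105],"gripper":-0.95}]}}

```text
clock: 32.28
tool_pos: [0.5707, 0.312, -0.0074]
eef_rot: [0.695, 0.719, 0.0, 0.0]
contact_force: [-0.9, -0.1, -2.8]
opening: 0.132
```

```bash
python3 tips.py|head -1
```

```text
tcp [ 0.5708  0.312  -0.0074] F [-0.66 -0.56 -3.35] M [ 0.027 -0.08   0.035] op 0.13 rot [0.6951 0.7189 0.     0.    ]
```

Not touching yet; lowering in 1 mm steps.

Request:
{"method": "play_rows", "body": {"commands": [{"delta_rot":[0,0,0],"travel":[0,0,0.004],"gripper":-0.95},{"delta_rot":[0,0,0],"travel":[0,0,0.008],"gripper":-0.95},{"delta_rot":[0,0,0],"travel":[0,0,0.008],"gripper":-0.95}]}}

```text
clock: 32.7
tool_pos: [0.5709, 0.3121, -0.0081]
eef_rot: [0.695, 0.719, 0.0, 0.0]
contact_force: [-1.8, -1.1, 2.8]
opening: 0.136
```

The vertical force went from -2.8 to +2.8 N, so the part is resting on the tray floor. Releasing and rising.

Request:
{"method": "play_rows", "body": {"commands": [{"delta_rot":[0,0,0],"travel":[0,0,0],"gripper":-0.6},{"delta_rot":[0,0,0],"travel":[0,0,0],"gripper":-0.3},{"delta_rot":[0,0,0],"travel":[0,0,0],"gripper":-0.1},{"delta_rot":[0,0,0],"travel":[0,0,0],"gripper":-0.1},{"delta_rot":[0,0,0],"travel":[0,0,-0.1],"gripper":-0.1},{"delta_rot":[0,0,0],"travel":[0,0,-0.35],"gripper":-0.1},{"delta_rot":[0,0,0],"travel":[0,0,-0.7],"gripper":-0.1},{"delta_rot":[0,0,0],"travel":[0,0,-1],"gripper":-0.1},{"delta_rot":[0,0,0],"travel":[-1,0,-1],"gripper":-0.1},{"delta_rot":[0,0,0],"travel":[-1,0,-1],"gripper":-0.1},{"delta_rot":[0,0,0],"travel":[-1,0,-1],"gripper":-0.1}], "force": 10}}

```text
clock: 34.08
tool_pos: [0.5763, 0.1563, 0.1424]
eef_rot: [0.697, 0.717, -0.001, 0.002]
contact_force: [0.6, 0.3, 1.2]
opening: 0.451
```

```bash
python3 - <<'E'
from h import *
st=r.get_state();print(st['clock'],st['tool_pos'].round(3),st['contact_force'].round(2))
o=[]
for n in('scene','top'):
    s=viewer.snapshot(n);P=cloud(s);z=P[...,2];c=s['color'];o.append(cv2.resize(c,(400,300)))
    m=(c.min(-1)>110)&(z>.006)&(z<.02)&(abs(P[...,0]-.57)<.08)&(abs(P[...,1]-.29)<.1)
    if m.sum()>50:
        Q=P[m];A=np.c_[Q[:,:2]-[.57,.272],np.ones(len(Q))]
        for _ in range(5):
            co,*_x=np.linalg.lstsq(A,Q[:,2],rcond=None); e=abs(A@co-Q[:,2])<.002; A,Q=A[e],Q[e]
        print(n,'plate top plane',co.round(4),len(Q),Q.min(0).round(3),Q.max(0).round(3))
    m=(c.min(-1)>80)&(z>.04)&(z<.055)&(abs(P[...,0]-.57)<.04)&(abs(P[...,1]-.31)<.04); print(' lug',m.sum(),P[m].mean(0).round(3) if m.sum() else '')
    C=[.5885,-.0826] if n=='scene' else [.5865,-.0826]
    m=(c[...,0]>90)&(c[...,1]<50)&(c[...,2]<50)&(np.hypot(P[...,0]-.5865,P[...,1]+.0826)<.085)&(z>.1)&(z<.16);
    if m.sum(): k=np.median(P[m],0);print(' knob',k.round(4))
cv2.imwrite('pics/f.png',np.hstack(o)[...,::-1])
E
```

```text
34.075 [0.576 0.156 0.142] [0.56 0.29 1.17]
scene plate top plane [ 0.0025 -0.0042  0.0115] 455 [0.541 0.212 0.009] [0.604 0.325 0.014]
 lug 46 [0.573 0.309 0.046]
 knob [ 0.5929 -0.1425  0.1297]
 lug 0 
 knob [ 0.5866 -0.1386  0.1341]
```

View pics/f.png

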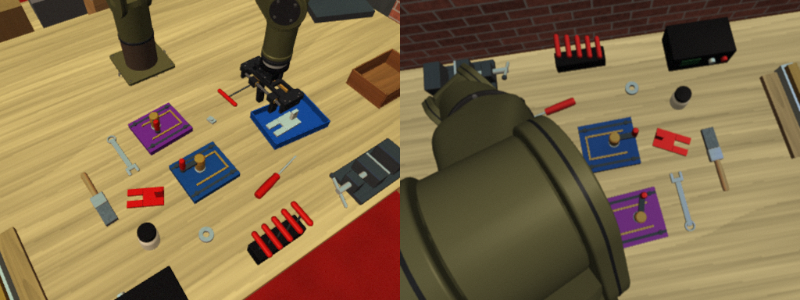

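The part lies flat in the tray with the lug up. The nest is empty, the crank is where I left it, and the bystanders haven't moved. Handing in.

```bash
python3 -c "
from h import *
print(r.finish_job())"
```

```text
the job is handed in; nothing more can be done
None
```

The nut is backed off to its stop, and the part is lying flat and lug up in the blue tray. I handed the job in at about 34 s of the allowed 72 s.

- **Nut:** I turned it clockwise about 1.18 turns and felt for the stop in small steps. The knob load rose from about 2.5 N to a peak of 7.7 N, which I estimate as 3.4 mm into the buffer against the 11 mm limit. I then eased back and let go. The crank settled at -88.2°, where the force readings put first contact with the stop.
- **Part:** I lifted it 8 mm and checked it was level. It drew out along the fixture's -x with no drag force. I lowered it in small steps until it touched the tray floor at about 3 N, then released it.

**Last checks:**
- The plate top measured 11.5 mm above the table, against 12 mm expected, and the tilt was under 0.3°.
- The knob had not moved since I let go of it.
- The bystanders and look-alikes looked unmoved in the final picture.

**What disagreed:**
- The visible fingertips end about 28 mm above the reported tool point. The first try at gripping the lug closed on air just above it, and I corrected this from the wrist image. It also means the knob was held only near its top, and it slipped once along the pads before I regripped it.
- The scene camera read the crank angle about 4° off the wrist camera. I trusted the wrist camera.

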